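# Close down the garnish station

## Task

Close down the garnish station: lower every lime still lying in the bowls gently into the open garnish chiller, without dropping it in, and push the chiller's lid down until it clicks home on its catch. Then put the four bowls away as one nest, each bowl standing level inside the next larger one, with the largest upright on the worktop, and leave the cream jug and the white ramekin where they are.

Things in the scene. Friction and masses are not known exactly. Their poses are not given: they have to be found in the camera images.
- bowl_a: largest of four slate-grey stoneware bowls with a narrow foot and an upright rim: 164 mm across the rim, 60 mm high, wall 8 mm, 0.44 kg. Origin: centre of the underside, z up. As in all four bowls the inner floor is 12 mm above the underside, the foot is 32 mm narrower than the rim, and the top 18 mm of the wall is upright, to be pinched across the wall. Holds up to three limes at the start
- bowl_b: second bowl: 136 mm across the rim, 60 mm high, wall 8 mm, 0.32 kg, otherwise like bowl_a. Holds at most one lime at the start. Nested in bowl_a its underside stands 12 mm above that of bowl_a and its rim 12 mm above the other rim, with 6 mm play all round
- bowl_c: third bowl: 108 mm across the rim, 59 mm high, wall 8 mm, 0.24 kg, empty. Nests in bowl_b in the same way (rim 11 mm above the larger rim)
- bowl_d: smallest bowl: 80 mm across the rim, 58 mm high, wall 8 mm, 0.16 kg, empty. Nests in bowl_c in the same way (rim 11 mm above the larger rim)
- lime_1: a lime, ball 44 mm in diameter with a small nub at one end, 70 g, rolls easily; origin at its centre. Lies in bowl_a when present
- lime_2: a lime like lime_1, in bowl_a when present
- lime_3: a lime like lime_1, in bowl_a when present
- lime_4: a lime like lime_1, in bowl_b when present
- chest: garnish chiller, a fixed brushed-steel chest with a black rim: 204 mm deep (x), 256 mm wide (y), 125 mm high, origin at the centre of its underside; its front faces its own -x. The well inside is 176 mm (x) by 228 mm (y), walls 14 mm, open at the top while the lid is up; its floor is 20 mm above the origin
- lid_hinge (a point): middle of the lid's hinge line, which runs along the chest's y at its back top edge (107 mm behind the chest's origin, 128 mm up)
- lid_lip (a point): middle of the black lip (90 mm wide, 16 mm deep) on the lid's front edge, at its upper face: 215 mm from the hinge line; 131 mm above the chest's origin when the lid is shut. The lid is a steel plate 12 mm thick and 260 mm wide: its upper face (the back face while it stands open) is 11 mm, its lower face 1 mm under, the plane through the hinge line
- lid (a joint): lid angle in rad: 0 shut and home, 1.75 wide open (leaning back past upright). A stiff hinge keeps the lid at any angle where it is left. A spring roller catch in the front wall must be overcome with about 9 N down on the front of the lid over the last 12 mm (0.064 rad), then pulls the lid home
- jug: white cream jug, 85 mm high and 103 mm long with its handle, standing at the back; to be left alone
- ramekin: ribbed white ramekin, 77 mm across and 42 mm high, standing at the right; not one of the bowls, to be left alone
Things that resemble listed ones, but are neither listed nor needed, are in the scene too. What is shaped like the lime_3 but blue is not meant.

How it is judged:
By the outcome, as a careful person would: the job done as asked, in the order asked, and still so for the second after the job is handed in, with the robot touching nothing.
Of lime_1, lime_2, lime_3, lime_4 only 2 to 4 are there at a start; the rules pass over those that are not, and their reading is None.
At some moment in a run one of bowl_b, bowl_c, bowl_d may be knocked a few centimetres aside while the robot is not near it.
It also fails if it takes over 210 s, if anything falls off the work surface, if the arm or the gripper's body presses on something with over 40 N, if the wrist force passes 120 N, or if a joint passes its speed limit or range.

## Robot

A 6-joint arm with a two-finger parallel gripper is mounted at the origin on a cart in front of the work surface, level with it; the furniture and walls round the work are solid. World frame = base frame: x ahead of the robot, y to its left, z up, the work surface at z = 0. Lengths are in mm, angles in rad, forces in N, time in s.
With the tool pointing down it reaches from about 350 to 975 mm from the base axis. Payload 17.4 kg.
Tool frame: the origin (TCP) lies on the centre line of the jaws, within the pads' length; the fingertips stand 22 mm ahead of it and the grasp point (between the pads) lies 3 mm ahead of it (bot.tips_ahead is the z of the fingertips in the tool frame, in mm); z points along the fingers, y is the direction in which the jaws open and shut (so a half turn about z gives the same grasp; the last joint's range is limited). The gripper opens to 85 mm and grips with 20 to 120 N. Pads are 22 mm wide; open, the fingers measure 114 mm over their backs; the gripper's body (76 mm by 85 mm) begins 54 mm behind the grasp point. The pads swing forward as they close: fully open they stand 13 mm farther back than shut.
Start: joints at [1.144, 0.116, 1.442, -0, 1.584, -0.038], TCP at [255.886, 624.624, 253.303] pointing down, gripper open.
Joint ranges: [-2.83, 2.83], [-0.83, 2.19], [0.07, 2.5], [-1.14, 4.28], [0.01, 3], [-2.97, 2.97]. Speed limits (rad/s): [1.89, 1.89, 2.22, 3.14, 3.14, 3.14].

## Interface

Orientations are given as a unit quaternion [x, y, z, w].
In Python, from station import bot gives the robot as it stands.
- The arm moves only by the tool move_arm, never from a script. Its argument "motion" is a list of rows, each an object with "fingers": the opening, from 0 (shut) to 1 (fully open); "delta_pos": the shift along the tool's x, y, z in m, a list of three; "twist": the turn about the tool's z in degrees. A call has 1 to 10 rows; each row is the pose to reach, as a shift and turn from the pose commanded when the call began, along the tool's axes at that moment; what a row does not reach only later rows make up. A row lasts 1/10 s, in which the tool goes at most 50 mm and 8.59 degrees, less where a joint would pass 70% of its speed; a pose out of reach is approached as far as the arm can. A call with a gripper value outside its range is refused whole. The fingers move at their own pace and stop on an object; the grip force is fixed at half the most. Time passes only in rows, so rows that repeat a pose let the fingers close. It gives the time, the measured TCP pose, the force and the opening at its end, in the units of the state.
- bot.read_state(): the state, without advancing time (a new reading comes with each control period).
- bot.get_image(name): name is "scene" or "top" or "wrist"; returns a dict with "color" (384x512x3 uint8, red, green, blue), "vertical_fov" (degrees; the focal length in pixels is half the picture's height over the tangent of half this angle, whatever the lens; pixels are square), "cx", "cy" (the principal point, pixels), "R" (3x3) and "t" (3): a world point X has camera coordinates R X + t. Camera axes: x right, y down, z forward; pixel columns grow to the right and rows downward; lengths in mm; the calibration is good to about 2 mm. The wrist camera is an equidistant fisheye: a pixel r from the principal point sees the ray r / f radians off the axis. A picture is of the moment at which its call begins. There is no depth.
- bot.hand_in(): hands the job in, once; it reports no verdict.
The state is a dict: "time": time; "joint_positions": joint angles; "dq": joint speeds; "effort": joint torques, N m; "eef_pos": TCP position; "tcp_rot": TCP orientation; "contact_force": force on the tool from outside, world axes, zero at the start; "torque": the same for the moment, N m; "opening": finger opening in mm.
Only numpy, scipy, OpenCV 4.12 (cv2) and the standard library are available. Lean on these libraries where they do the work, as an engineer would, in place of code of your own. Each camera call takes 0.05 s, during which the arm holds its last target.

## Working session

There is one attempt and no reset: what is moved stays moved. The work goes in short steps, Python scripts to look and compute and a tool call to move; the robot and the scene stay as the last step left them, time stands still between calls to the robot, and variables do not carry over. Pictures are saved under pics/ and viewed, and the job is handed in when it is done.

Besides the shell and the picture viewer there is one more tool, called after "Emit:" by a JSON object that holds its "op" and its "data", one argument or row to a line. move_arm: Moves the arm, as the interface text tells. Its arguments: {"type":"object","properties":{"motion":{"type":"array","items":{"type":"object","properties":{"fingers":{"type":"number"},"delta_pos":{"type":"array","items":{"type":"number"}},"twist":{"type":"number"}}}}},"required":["motion"]}

```bash
ls; mkdir -p pics; cat > h.py <<'E'
import numpy as np, cv2
from station import bot
def snap(name,fn):
    im=bot.get_image(name); cv2.imwrite('pics/'+fn,im['color'][:,:,::-1]); 
    np.savez('pics/'+fn[:-4]+'.npz',**{k:im[k] for k in ('color','vertical_fov','cx','cy','R','t')})
    return im
def load(fn): return np.load('pics/'+fn+'.npz')
def ray(im,u,v,fish=False):
    f=192/np.tan(np.radians(float(im['vertical_fov']))/2)
    x,y=(u-im['cx']),(v-im['cy'])
    if fish:
        r=np.hypot(x,y); th=r/f; d=np.array([x/r*np.sin(th),y/r*np.sin(th),np.cos(th)]) if r>0 else np.array([0,0,1.])
    else: d=np.array([x/f,y/f,1.])
    R=np.array(im['R']);t=np.array(im['t'])
    return -R.T@t, R.T@d
def atz(im,u,v,z,fish=False):
    c,d=ray(im,u,v,fish); return c+d*(z-c[2])/d[2]
def proj(im,X,fish=False):
    f=192/np.tan(np.radians(float(im['vertical_fov']))/2)
    p=np.array(im['R'])@np.array(X,float)+np.array(im['t'])
    if fish:
        r=np.hypot(p[0],p[1]); th=np.arctan2(r,p[2]); return np.array([im['cx']+f*th*p[0]/r, im['cy']+f*th*p[1]/r])
    return np.array([im['cx']+f*p[0]/p[2], im['cy']+f*p[1]/p[2]])
def big(fn,x0,y0,x1,y1,s,out):
    im=cv2.imread('pics/'+fn); cv2.imwrite('pics/'+out,cv2.resize(im[y0:y1,x0:x1],None,fx=s,fy=s,interpolation=cv2.INTER_CUBIC))
E
python3 - <<'E'
from h import *
for n in ('scene','top','wrist'):
    im=snap(n,n+'0.png'); print(n,im['vertical_fov'],im['cx'],im['cy'],-np.array(im['R']).T@im['t'])
    big(n+'0.png',0,0,512,384,1.5,n+'0b.png')
print(bot.read_state())
E
```

```text
pics
scene 49.500681279948886 252.37802575621984 188.34627038483748 [-372.3823878  -743.50144349  898.5828855 ]
top 53.43351994212387 248.66041981795777 190.99970397095393 [ 426.97622127  -73.49141684 1194.42690366]
wrist 65.70646984690485 258.3907111968845 191.7897673591233 [191.89909407 650.53616793 373.0902522 ]
{'time': 0.15, 'joint_positions': array([ 1.14419789e+00,  1.16356017e-01,  1.44208196e+00,  1.21317103e-05,
        1.58396519e+00, -3.77927649e-02]), 'dq': array([-0.00031283, -0.00257577,  0.00016408,  0.00093381,  0.00214389,
       -0.00037393]), 'effort': array([ 2.08596124e-03, -7.32516146e+01, -6.32850051e+01,  4.60577394e-05,
        4.90728213e-03, -6.38719030e-05]), 'eef_pos': array([255.83733082, 624.5208704 , 252.76362525]), 'tcp_rot': array([ 1.93180561e-01,  9.81163140e-01, -3.92988519e-04, -9.91588949e-05]), 'contact_force': array([-0.02746467, -0.19047159, -0.98913351]), 'torque': array([ 0.0242207 ,  0.01447051, -0.0143449 ]), 'opening': 85.43063668169415}
```

View pics/scene0b.png

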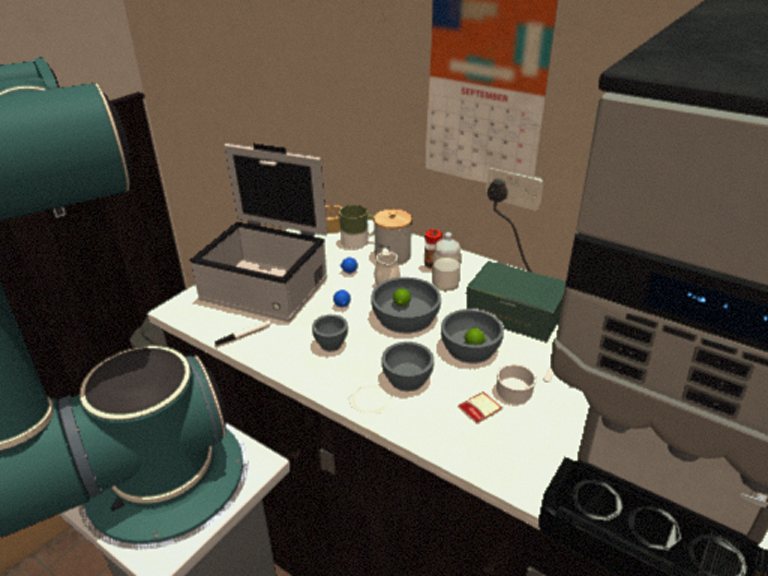

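View pics/top0b.png

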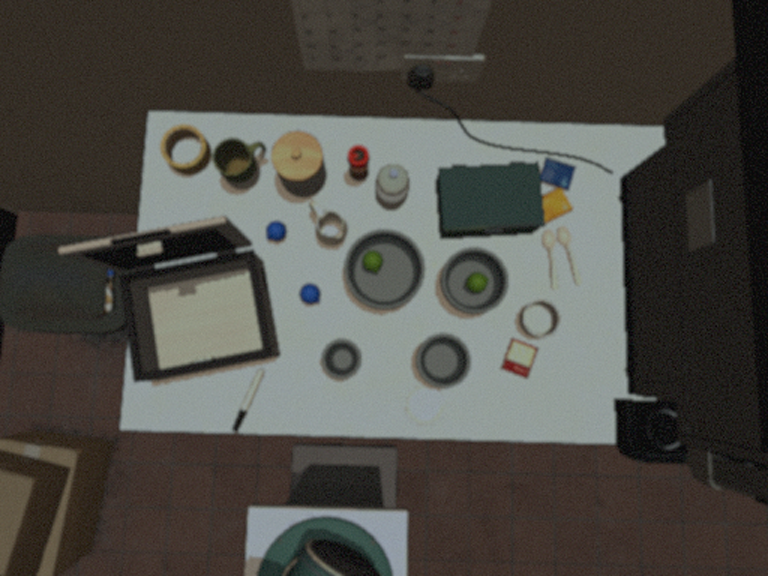

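View pics/wrist0b.png

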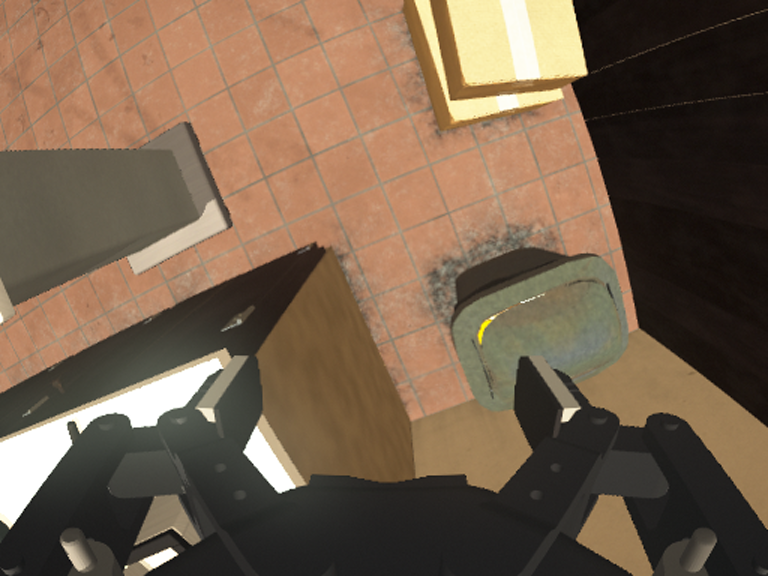

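Scene: two limes show, one in bowl_a (top 372,260 at 1.5x) and one in bowl_b (477,283). The small bowls are at (341,358) and (442,360), the open chest is at left with its lid leaning back, and the blue balls are decoys.

```bash
python3 - <<'E'
from h import *
big('top0.png',200,140,360,265,5,'topA.png')
big('top0.png',35,135,195,260,5,'topB.png')
im=load('top0');print(np.round(np.array(im['R']),3))
E
```

```text
[[ 0.028 -1.     0.008]
 [-0.989 -0.028 -0.143]
 [ 0.143 -0.004 -0.99 ]]
```

View pics/topA.png

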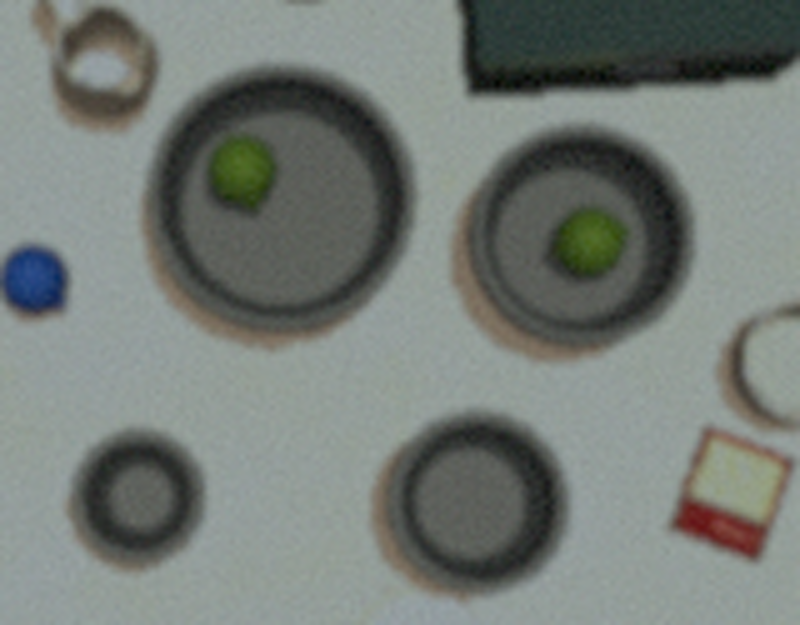

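View pics/topB.png

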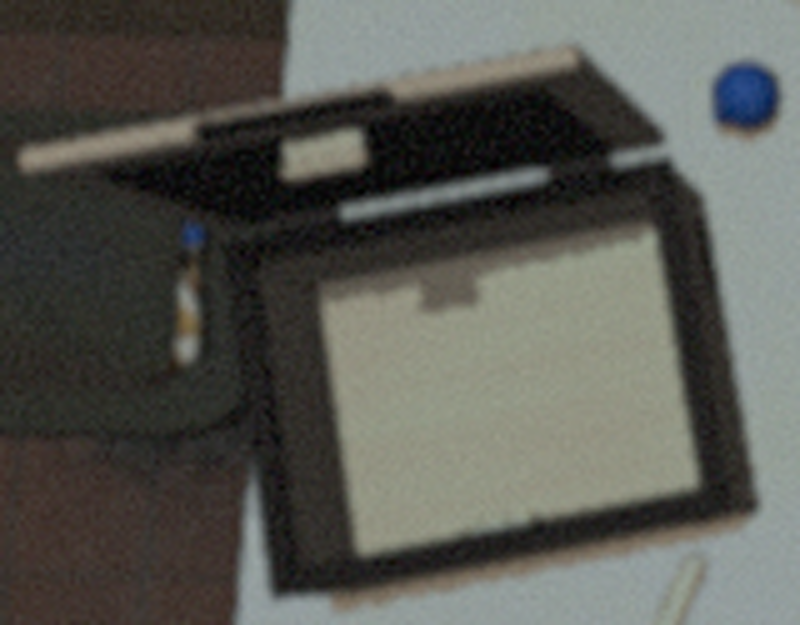

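```bash
cat >> h.py <<'E'
def seg(cx,cy): pass
E
python3 - <<'E'
from h import *
im=load('top0')
A=lambda u,v:(200+(u+.5)/5-.5,140+(v+.5)/5-.5)
B=lambda u,v:(35+(u+.5)/5-.5,135+(v+.5)/5-.5)
def rim(n,l,r,t,b,z):
    cx,cy=(l+r)/2,(t+b)/2
    c=atz(im,*A(cx,cy),z); L=atz(im,*A(l,cy),z);R=atz(im,*A(r,cy),z);T=atz(im,*A(cx,t),z);Bo=atz(im,*A(cx,b),z)
    print(n,c.round(1),'d',np.linalg.norm(L-R).round(1),np.linalg.norm(T-Bo).round(1))
rim('a',148,413,65,335,60);rim('b',470,693,125,347,60);rim('c',388,567,410,592,59);rim('d',73,204,430,562,58)
print('lime',atz(im,*A(241,172),34),atz(im,*A(590,242),34))
for p in [(275,593),(757,508),(700,205),(235,240)]: print('rim',atz(im,*B(*p),125).round(1))
for p in [(355,557),(700,490),(658,222),(320,290)]: print('floor',atz(im,*B(*p),20).round(1))
E
```

```text
a [626.1 -98.6  60. ] d 160.0 165.4
b [ 609.3 -280.5   60. ] d 134.6 135.5
c [ 449.1 -219.5   59. ] d 105.9 106.8
d [446.5 -19.1  58. ] d 77.4 77.4
lime [647.51164608 -74.28549998  34.        ] [ 609.9121044  -290.51793235   34.        ]
rim [395.5 355.8 125. ]
rim [449.4  92.7 125. ]
rim [619.5 133.8 125. ]
rim [591.8 395.4 125. ]
floor [415.3 351.3  20. ]
floor [461.5 144.4  20. ]
floor [626.9 179.7  20. ]
floor [578.1 386.2  20. ]
```

```bash
cat >> h.py <<'E'
from scipy.spatial.transform import Rotation as Ro
def plan(*wps):
    """wps: (x,y,z,jawyaw or None) TCP"""
    s=bot.read_state(); R=Ro.from_quat(s['tcp_rot']).as_matrix(); p=np.array(s['eef_pos'])
    yaw=np.degrees(np.arctan2(R[1,1],R[0,1]))
    print('t',round(s['time'],2),'tcp',p.round(1),'jawyaw',round(yaw,1),'open',round(s['opening'],1),'F',np.round(s['contact_force'],1),'q',np.round(s['joint_positions'],2), 'tilt',np.round(R[2,:2],3))
    for w in wps:
        d=R.T@(np.array(w[:3])-p)/1000
        tw=0 if w[3] is None else -(((w[3]-yaw)+90)%180-90)
        print(w,'delta',d.round(4),'n50',round(np.linalg.norm(d)/.05,1),'twist',round(tw,1),'alt',round(tw-180*np.sign(tw),1))
E
python3 - <<'E'
from h import *
plan((420,60,270,139),(646,-75,150,139),(646,-75,46,139))
E
```

```text
t 0.15 tcp [255.8 624.5 252.8] jawyaw 67.7 open 85.4 F [-0.  -0.2 -1. ] q [ 1.14  0.12  1.44  0.    1.58 -0.04] tilt [ 0.    -0.001]
(420, 60, 270, 139) delta [-0.3659 -0.4602 -0.0169] n50 11.8 twist -71.3 alt 108.7
(646, -75, 150, 139) delta [-0.6262 -0.4993  0.1031] n50 16.2 twist -71.3 alt 108.7
(646, -75, 46, 139) delta [-0.6262 -0.4992  0.2071] n50 16.5 twist -71.3 alt 108.7
```

Emit:
{"op": "move_arm", "data": {
  "motion": [
    {"delta_pos": [-0.366,-0.46,-0.02],"twist": -71.3,"fingers": 0.7},
    {"delta_pos": [-0.366,-0.46,-0.02],"twist": -71.3,"fingers": 0.7},
    {"delta_pos": [-0.366,-0.46,-0.02],"twist": -71.3,"fingers": 0.7},
    {"delta_pos": [-0.366,-0.46,-0.02],"twist": -71.3,"fingers": 0.7},
    {"delta_pos": [-0.366,-0.46,-0.02],"twist": -71.3,"fingers": 0.7},
    {"delta_pos": [-0.366,-0.46,-0.02],"twist": -71.3,"fingers": 0.7},
    {"delta_pos": [-0.366,-0.46,-0.02],"twist": -71.3,"fingers": 0.7},
    {"delta_pos": [-0.366,-0.46,-0.02],"twist": -71.3,"fingers": 0.7},
    {"delta_pos": [-0.366,-0.46,-0.02],"twist": -71.3,"fingers": 0.7},
    {"delta_pos": [-0.366,-0.46,-0.02],"twist": -71.3,"fingers": 0.7}
  ]
}}

```text
time: 1.15
eef_pos: [390.5, 161.5, 269.8]
tcp_rot: [-0.417, 0.909, -0.0, 0.0]
contact_force: [1.6, 0.1, 0.2]
opening: 59.9
```

```bash
python3 - <<'E'
from h import *
plan((560,-60,200,139),(646,-75,150,139))
E
```

```text
t 1.15 tcp [390.5 161.5 269.8] jawyaw 139.3 open 59.9 F [1.6 0.1 0.2] q [ 0.33 -0.46  1.92  0.    1.68 -2.1 ] tilt [-0. -0.]
(560, -60, 200, 139) delta [ 0.0574 -0.273   0.0699] n50 5.8 twist 0.3 alt -179.7
(646, -75, 150, 139) delta [ 0.0127 -0.3479  0.1199] n50 7.4 twist 0.3 alt -179.7
```

Emit:
{"op": "move_arm", "data": {
  "motion": [
    {"delta_pos": [0,0,0],"fingers": 0.65},
    {"delta_pos": [0,0,0],"fingers": 0.65}
  ]
}}

```text
validation failed for argument at $.mo...
```

```bash
python3 - <<'E'
from h import *
plan((560,-60,200,139),(646,-75,150,139))
E
```

```text
t 1.15 tcp [390.5 161.5 269.8] jawyaw 139.3 open 59.9 F [1.6 0.1 0.2] q [ 0.33 -0.46  1.92  0.    1.68 -2.1 ] tilt [-0. -0.]
(560, -60, 200, 139) delta [ 0.0574 -0.273   0.0699] n50 5.8 twist 0.3 alt -179.7
(646, -75, 150, 139) delta [ 0.0127 -0.3479  0.1199] n50 7.4 twist 0.3 alt -179.7
```

Emit:
{"op": "move_arm", "data": {
  "motion": [
    {"delta_pos": [0.0,0.0,0.0],"twist": 0.0,"fingers": 0.65},
    {"delta_pos": [0.0,0.0,0.0],"twist": 0.0,"fingers": 0.65}
  ]
}}

```text
time: 1.35
eef_pos: [390.9, 162.3, 269.8]
tcp_rot: [-0.413, 0.911, 0.0, 0.0]
contact_force: [-0.2, 0.4, -0.9]
opening: 55.6
```

```bash
python3 - <<'E'
from h import *
plan((560,-60,200,139),(646,-75,150,139))
E
```

```text
t 1.35 tcp [390.9 162.3 269.8] jawyaw 138.8 open 55.6 F [-0.2  0.4 -0.9] q [ 0.33 -0.46  1.92  0.    1.68 -2.09] tilt [-0.  0.]
(560, -60, 200, 139) delta [ 0.0561 -0.2736  0.0698] n50 5.8 twist -0.2 alt 179.8
(646, -75, 150, 139) delta [ 0.0108 -0.3483  0.1198] n50 7.4 twist -0.2 alt 179.8
```

Emit:
{"op": "move_arm", "data": {
  "motion": [
    {"delta_pos": [0.011,-0.348,0.12],"twist": 0.0,"fingers": 0.65},
    {"delta_pos": [0.011,-0.348,0.12],"twist": 0.0,"fingers": 0.65},
    {"delta_pos": [0.011,-0.348,0.12],"twist": 0.0,"fingers": 0.65},
    {"delta_pos": [0.011,-0.348,0.12],"twist": 0.0,"fingers": 0.65},
    {"delta_pos": [0.011,-0.348,0.12],"twist": 0.0,"fingers": 0.65},
    {"delta_pos": [0.011,-0.348,0.12],"twist": 0.0,"fingers": 0.65},
    {"delta_pos": [0.011,-0.348,0.12],"twist": 0.0,"fingers": 0.65},
    {"delta_pos": [0.011,-0.348,0.12],"twist": 0.0,"fingers": 0.65},
    {"delta_pos": [0.011,-0.348,0.12],"twist": 0.0,"fingers": 0.65},
    {"delta_pos": [0.011,-0.348,0.12],"twist": 0.0,"fingers": 0.65}
  ]
}}

```text
time: 2.35
eef_pos: [646.2, -71.6, 149.1]
tcp_rot: [-0.415, 0.91, 0.0, -0.0]
contact_force: [0.5, 0.8, -0.3]
opening: 55.9
```

```bash
python3 - <<'E'
from h import *
plan()
im=snap('wrist','w1.png');big('w1.png',0,0,512,384,1.5,'w1b.png')
print(proj(im,(646,-75,34),True),proj(im,(626,-98.6,60),True))
E
```

```text
t 2.35 tcp [646.2 -71.6 149.1] jawyaw 139.1 open 55.9 F [ 0.5  0.8 -0.3] q [-0.15  0.11  1.62  0.    1.41 -2.58] tilt [0.    0.001]
[254.81069339 191.75270163] [253.90545463 159.8377299 ]
```

View pics/w1b.png

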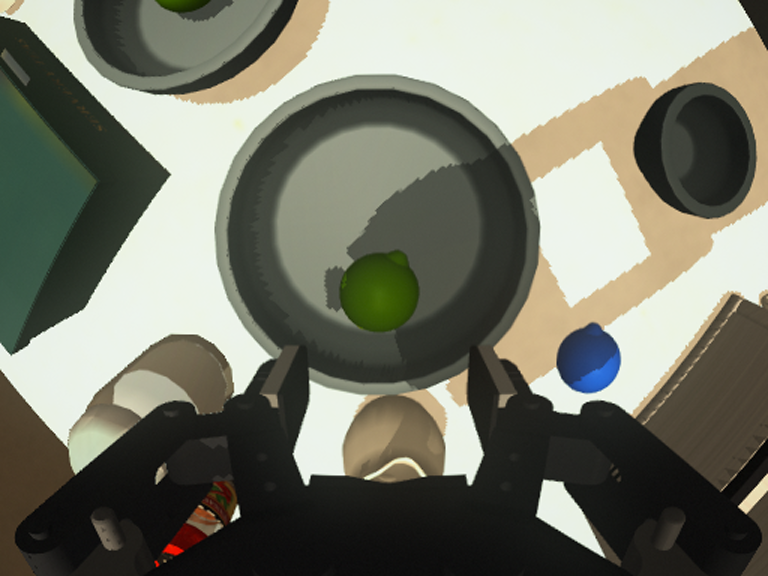

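```bash
python3 - <<'E'
from h import *
im=load('w1'); l=atz(im,253.3,194,34,True); print(l)
P=[(380,75),(380,393),(215,232),(540,232)]
P=[atz(im,u/1.5,v/1.5,60,True) for u,v in P]; print(np.round(P,1),np.mean(P[:2],0),np.mean(P[2:],0))
plan((l[0],l[1],90,139),(l[0],l[1],44,139))
E
```

```text
[648.20552343 -74.36254416  34.        ]
[[ 575.  -158.1   60. ]
 [ 680.3  -37.1   60. ]
 [ 685.2 -156.6   60. ]
 [ 563.6  -51.    60. ]] [627.63279017 -97.59000861  60.        ] [ 624.41207178 -103.81744215   60.        ]
t 2.4 tcp [646.  -71.5 149.8] jawyaw 139.1 open 56.0 F [-0.5  0.7 -0.3] q [-0.15  0.11  1.62  0.    1.41 -2.58] tilt [-0.  0.]
(np.float64(648.2055234333177), np.float64(-74.36254416221476), 90, 139) delta [ 0.0007 -0.0035  0.0598] n50 1.2 twist 0.1 alt -179.9
(np.float64(648.2055234333177), np.float64(-74.36254416221476), 44, 139) delta [ 0.0007 -0.0035  0.1058] n50 2.1 twist 0.1 alt -179.9
```

Emit:
{"op": "move_arm", "data": {
  "motion": [
    {"delta_pos": [0.001,-0.0035,0.04],"twist": 0.0,"fingers": 0.65},
    {"delta_pos": [0.001,-0.0035,0.075],"twist": 0.0,"fingers": 0.65},
    {"delta_pos": [0.001,-0.0035,0.095],"twist": 0.0,"fingers": 0.65},
    {"delta_pos": [0.001,-0.0035,0.105],"twist": 0.0,"fingers": 0.65},
    {"delta_pos": [0.001,-0.0035,0.105],"twist": 0.0,"fingers": 0.6},
    {"delta_pos": [0.001,-0.0035,0.105],"twist": 0.0,"fingers": 0.5},
    {"delta_pos": [0.001,-0.0035,0.105],"twist": 0.0,"fingers": 0.35},
    {"delta_pos": [0.001,-0.0035,0.105],"twist": 0.0,"fingers": 0.3},
    {"delta_pos": [0.001,-0.0035,0.105],"twist": 0.0,"fingers": 0.3}
  ]
}}

```text
time: 3.3
eef_pos: [648.8, -76.3, 46.2]
tcp_rot: [-0.415, 0.91, -0.0, 0.001]
contact_force: [-1.1, 1.3, 7.7]
opening: 41.2
```

Emit:
{"op": "move_arm", "data": {
  "motion": [
    {"delta_pos": [0.0,0.0,-0.01],"twist": 0.0,"fingers": 0.3},
    {"delta_pos": [0.0,0.0,-0.03],"twist": 0.0,"fingers": 0.3},
    {"delta_pos": [0.0,0.0,-0.06],"twist": 0.0,"fingers": 0.3},
    {"delta_pos": [0.0,0.0,-0.1],"twist": 0.0,"fingers": 0.3},
    {"delta_pos": [0.0,0.0,-0.14],"twist": 0.0,"fingers": 0.3},
    {"delta_pos": [0.0,0.0,-0.18],"twist": 0.0,"fingers": 0.3}
  ]
}}

```text
time: 3.9
eef_pos: [647.8, -76.3, 227.2]
tcp_rot: [-0.415, 0.91, -0.0, 0.0]
contact_force: [0.9, 0.5, -0.2]
opening: 40.9
```

```bash
python3 - <<'E'
from h import *
plan((420,60,260,100),(515,240,230,100))
im=snap('wrist','w2.png');big('w2.png',0,0,512,384,1.5,'w2b.png')
E
```

```text
t 3.9 tcp [647.8 -76.3 227.2] jawyaw 139.0 open 40.9 F [ 0.9  0.5 -0.2] q [-0.16  0.07  1.53 -0.    1.54 -2.58] tilt [-0. -0.]
(420, 60, 260, 100) delta [ 0.0465  0.2614 -0.0329] n50 5.3 twist 39.0 alt -141.0
(515, 240, 230, 100) delta [-0.1517  0.3077 -0.0029] n50 6.9 twist 39.0 alt -141.0
```

View pics/w2b.png

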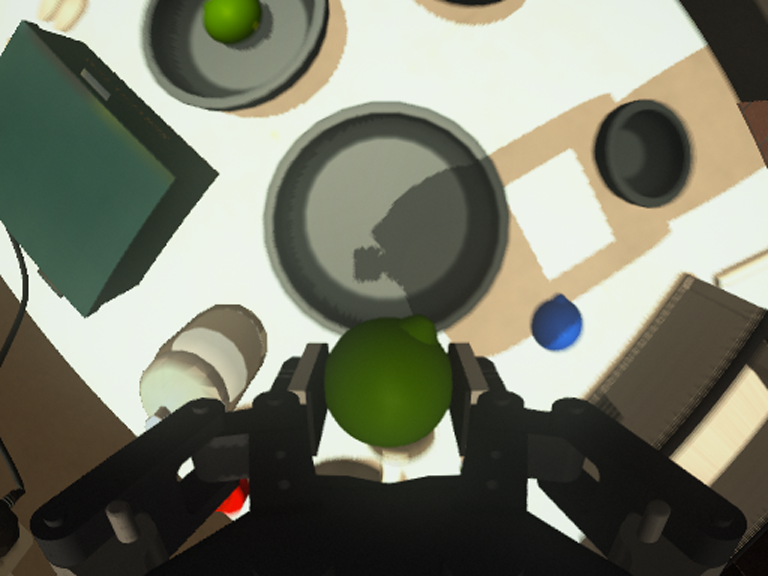

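Emit:
{"op": "move_arm", "data": {
  "motion": [
    {"delta_pos": [0.046,0.261,-0.033],"twist": 39.0,"fingers": 0.3},
    {"delta_pos": [0.046,0.261,-0.033],"twist": 39.0,"fingers": 0.3},
    {"delta_pos": [0.046,0.261,-0.033],"twist": 39.0,"fingers": 0.3},
    {"delta_pos": [0.046,0.261,-0.033],"twist": 39.0,"fingers": 0.3},
    {"delta_pos": [0.046,0.261,-0.033],"twist": 39.0,"fingers": 0.3},
    {"delta_pos": [0.046,0.261,-0.033],"twist": 39.0,"fingers": 0.3},
    {"delta_pos": [0.046,0.261,-0.033],"twist": 39.0,"fingers": 0.3}
  ]
}}

```text
time: 4.65
eef_pos: [419.4, 61.1, 259.3]
tcp_rot: [-0.088, 0.996, 0.0, 0.002]
contact_force: [0.2, -0.9, -0.7]
opening: 40.9
```

```bash
python3 - <<'E'
from h import *
plan((515,209,250,101.6),(519,209,150,101.6))
im=snap('wrist','w3.png');big('w3.png',0,0,512,384,1.5,'w3b.png')
E
```

```text
t 4.65 tcp [419.4  61.1 259.3] jawyaw 100.1 open 40.9 F [ 0.2 -0.9 -0.7] q [ 0.08 -0.46  1.93  0.    1.66 -1.66] tilt [-0.003 -0.   ]
(515, 209, 250, 101.6) delta [-0.1201  0.1288  0.0097] n50 3.5 twist -1.5 alt 178.5
(519, 209, 150, 101.6) delta [-0.1237  0.1282  0.1097] n50 4.2 twist -1.5 alt 178.5
```

View pics/w3b.png

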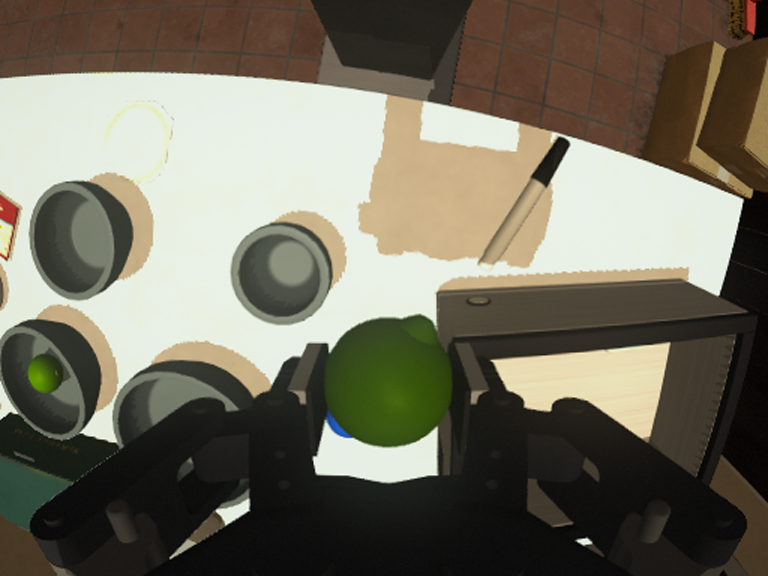

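```bash
python3 - <<'E'
from h import *
im=load('w3'); print(atz(im,755/1.5,318/1.5,125,True), atz(im,437/1.5,352/1.5,125,True))
E
```

```text
[395.00026066 355.85826901 125.        ] [457.91609727  99.82065294 125.        ]
```

Emit:
{"op": "move_arm", "data": {
  "motion": [
    {"delta_pos": [-0.12,0.129,0.01],"twist": -1.5,"fingers": 0.3},
    {"delta_pos": [-0.12,0.129,0.01],"twist": -1.5,"fingers": 0.3},
    {"delta_pos": [-0.12,0.129,0.01],"twist": -1.5,"fingers": 0.3},
    {"delta_pos": [-0.12,0.129,0.01],"twist": -1.5,"fingers": 0.3},
    {"delta_pos": [-0.12,0.129,0.01],"twist": -1.5,"fingers": 0.3}
  ]
}}

```text
time: 5.2
eef_pos: [518.4, 209.9, 245.9]
tcp_rot: [-0.101, 0.995, -0.0, -0.001]
contact_force: [-1.5, -0.6, -1.6]
opening: 41.2
```

```bash
python3 - <<'E'
from h import *
plan((518,209,70,101.6),(518,209,56,101.6))
im=snap('wrist','w4.png');big('w4.png',0,0,512,384,1.5,'w4b.png')
im=snap('top','t4.png');big('t4.png',35,115,235,265,4,'t4b.png')
E
```

```text
t 5.2 tcp [518.4 209.9 245.9] jawyaw 101.6 open 41.2 F [-1.5 -0.6 -1.6] q [ 0.34 -0.13  1.7   0.    1.58 -1.43] tilt [ 0.003 -0.   ]
(518, 209, 70, 101.6) delta [ 1.000e-04 -7.000e-04  1.759e-01] n50 3.5 twist 0.0 alt -180.0
(518, 209, 56, 101.6) delta [ 0.     -0.0007  0.1899] n50 3.8 twist 0.0 alt -180.0
```

View pics/w4b.png

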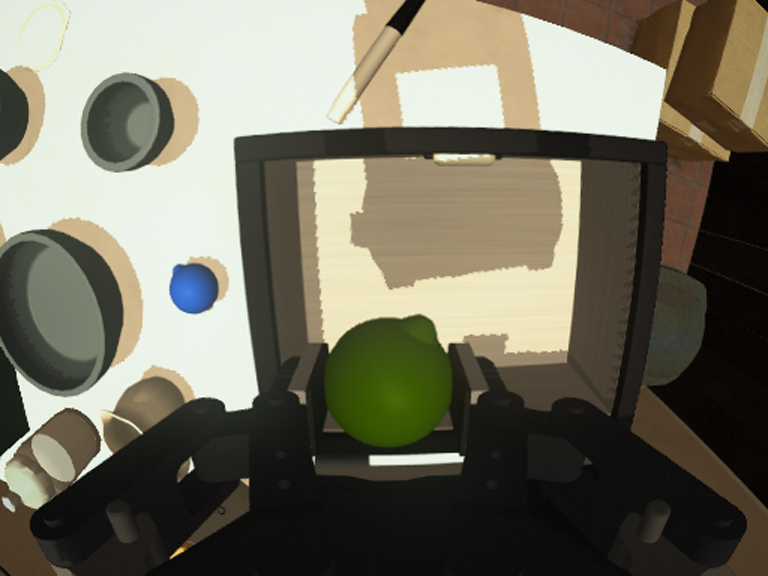

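View pics/t4b.png

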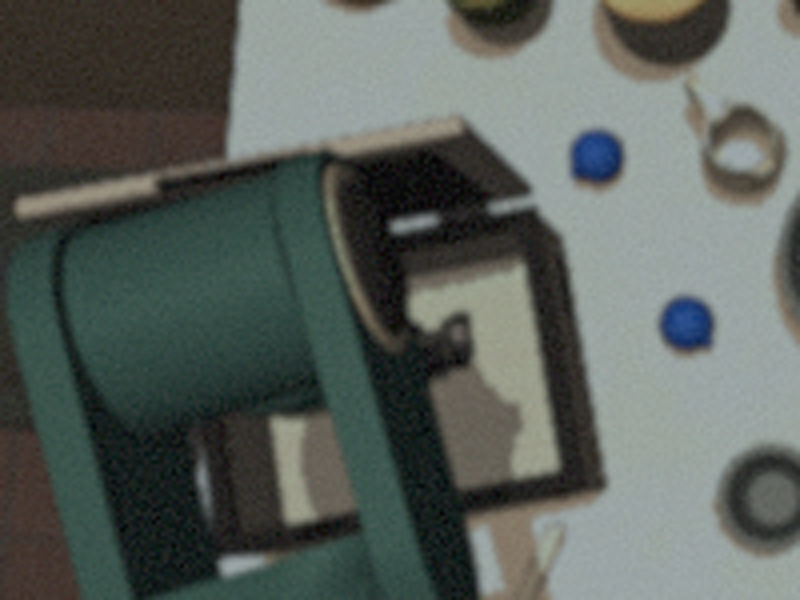

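```bash
python3 - <<'E'
from h import *
im=load('w4')
for u,v in [(235,139),(664,142)]: print('rim',atz(im,u/1.5,v/1.5,125,True))
for u,v in [(314,160),(582,160)]: print('floor',atz(im,u/1.5,v/1.5,20,True))
im=load('t4')
for z in (350,450,550):
  for p in [(325,160),(60,240),(400,340),(140,425)]: print(z,atz(im,35+p[0]/4,115+p[1]/4,z).round())
for p in [(15,210),(462,130)]: print('lid top',[atz(im,35+p[0]/4,115+p[1]/4,z).round() for z in (320,335)])
E
```

```text
rim [450.17620901 109.93431274 125.        ]
rim [392.1977923  356.39997336 125.        ]
floor [456.43915479 139.41843399  20.        ]
floor [407.03999122 349.51216557  20.        ]
350 [622. 224. 350.]
350 [572. 369. 350.]
350 [521. 175. 350.]
350 [470. 314. 350.]
450 [599. 189. 450.]
450 [555. 316. 450.]
450 [510. 146. 450.]
450 [465. 269. 450.]
550 [576. 154. 550.]
550 [538. 264. 550.]
550 [499. 116. 550.]
550 [460. 223. 550.]
lid top [array([594., 412., 320.]), array([592., 404., 335.])]
lid top [array([650., 156., 320.]), array([646., 152., 335.])]
```

Emit:
{"op": "move_arm", "data": {
  "motion": [
    {"delta_pos": [0.0,0.0,0.05],"twist": 0.0,"fingers": 0.3},
    {"delta_pos": [0.0,0.0,0.1],"twist": 0.0,"fingers": 0.3},
    {"delta_pos": [0.0,0.0,0.14],"twist": 0.0,"fingers": 0.3},
    {"delta_pos": [0.0,0.0,0.165],"twist": 0.0,"fingers": 0.3},
    {"delta_pos": [0.0,0.0,0.18],"twist": 0.0,"fingers": 0.3},
    {"delta_pos": [0.0,0.0,0.187],"twist": 0.0,"fingers": 0.3},
    {"delta_pos": [0.0,0.0,0.187],"twist": 0.0,"fingers": 0.3}
  ]
}}

```text
time: 6.0
eef_pos: [516.8, 207.6, 61.0]
tcp_rot: [-0.1, 0.995, -0.0, 0.0]
contact_force: [-0.2, -0.4, -0.4]
opening: 41.1
```

Emit:
{"op": "move_arm", "data": {
  "motion": [
    {"delta_pos": [0.0,0.0,0.002],"twist": 0.0,"fingers": 0.3},
    {"delta_pos": [0.0,0.0,0.003],"twist": 0.0,"fingers": 0.3},
    {"delta_pos": [0.0,0.0,0.003],"twist": 0.0,"fingers": 0.3}
  ]
}}

```text
time: 6.3
eef_pos: [516.9, 208.1, 58.5]
tcp_rot: [-0.1, 0.995, 0.0, 0.001]
contact_force: [0.6, -0.1, -0.1]
opening: 40.8
```

Emit:
{"op": "move_arm", "data": {
  "motion": [
    {"delta_pos": [0.0,0.0,0.002],"twist": 0.0,"fingers": 0.3},
    {"delta_pos": [0.0,0.0,0.003],"twist": 0.0,"fingers": 0.3},
    {"delta_pos": [0.0,0.0,0.003],"twist": 0.0,"fingers": 0.3}
  ]
}}

```text
time: 6.6
eef_pos: [516.6, 208.0, 54.6]
tcp_rot: [-0.1, 0.995, -0.0, -0.0]
contact_force: [1.2, 0.0, -0.4]
opening: 40.8
```

Emit:
{"op": "move_arm", "data": {
  "motion": [
    {"delta_pos": [0.0,0.0,0.001],"twist": 0.0,"fingers": 0.3},
    {"delta_pos": [0.0,0.0,0.001],"twist": 0.0,"fingers": 0.3}
  ]
}}

```text
time: 6.8
eef_pos: [516.9, 208.1, 54.3]
tcp_rot: [-0.1, 0.995, 0.0, 0.0]
contact_force: [-1.5, -1.4, 5.3]
opening: 41.4
```

Contact at the floor, as predicted (54). Release gently and rise.

Emit:
{"op": "move_arm", "data": {
  "motion": [
    {"delta_pos": [0.0,0.0,0.0],"twist": 0.0,"fingers": 0.48},
    {"delta_pos": [0.0,0.0,0.0],"twist": 0.0,"fingers": 0.52},
    {"delta_pos": [0.0,0.0,0.0],"twist": 0.0,"fingers": 0.6},
    {"delta_pos": [0.0,0.0,0.0],"twist": 0.0,"fingers": 0.65},
    {"delta_pos": [0.0,0.0,-0.02],"twist": 0.0,"fingers": 0.65},
    {"delta_pos": [0.0,0.0,-0.06],"twist": 0.0,"fingers": 0.65},
    {"delta_pos": [0.0,0.0,-0.11],"twist": 0.0,"fingers": 0.65},
    {"delta_pos": [0.0,0.0,-0.16],"twist": 0.0,"fingers": 0.65},
    {"delta_pos": [0.0,0.0,-0.2],"twist": 0.0,"fingers": 0.65}
  ]
}}

```text
time: 7.7
eef_pos: [516.6, 208.0, 256.9]
tcp_rot: [-0.1, 0.995, 0.0, 0.001]
contact_force: [0.1, -0.3, -0.5]
opening: 55.3
```

```bash
python3 - <<'E'
from h import *
plan((420,0,255,3),(609,-290,200,3),(609,-290,150,3))
im=snap('wrist','w5.png');big('w5.png',0,0,512,384,1.5,'w5b.png')
E
```

```text
t 7.7 tcp [516.6 208.  256.9] jawyaw 101.5 open 55.3 F [ 0.1 -0.3 -0.5] q [ 0.34 -0.14  1.69 -0.    1.59 -1.43] tilt [-0.002  0.   ]
(420, 0, 255, 3) delta [ 0.1362 -0.1846  0.0016] n50 4.6 twist -81.5 alt 98.5
(609, -290, 200, 3) delta [ 0.0091 -0.5065  0.0568] n50 10.2 twist -81.5 alt 98.5
(609, -290, 150, 3) delta [ 0.0092 -0.5065  0.1068] n50 10.4 twist -81.5 alt 98.5
```

View pics/w5b.png

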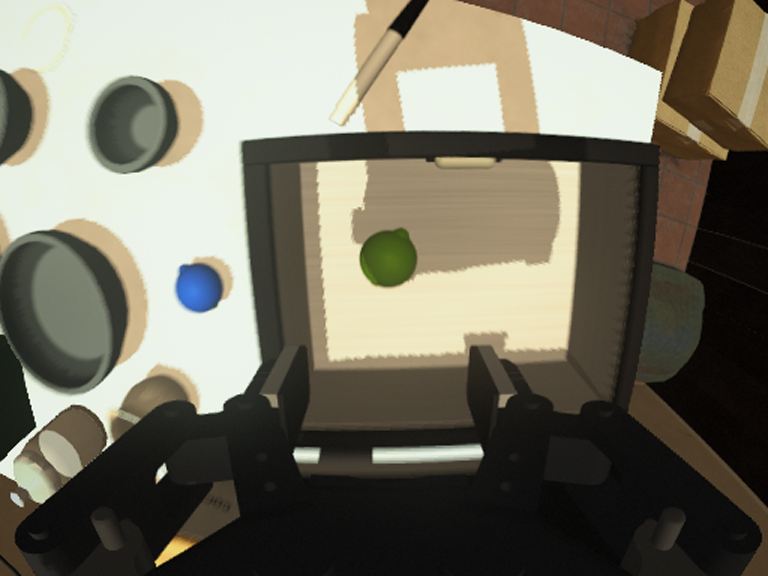

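Emit:
{"op": "move_arm", "data": {
  "motion": [
    {"delta_pos": [0.136,-0.185,0.0],"twist": 90,"fingers": 0.65},
    {"delta_pos": [0.136,-0.185,0.0],"twist": 90,"fingers": 0.65},
    {"delta_pos": [0.136,-0.185,0.0],"twist": 90,"fingers": 0.65},
    {"delta_pos": [0.136,-0.185,0.0],"twist": 90,"fingers": 0.65},
    {"delta_pos": [0.136,-0.185,0.0],"twist": 90,"fingers": 0.65},
    {"delta_pos": [0.1,-0.35,0.03],"twist": 98.5,"fingers": 0.65},
    {"delta_pos": [0.1,-0.35,0.03],"twist": 98.5,"fingers": 0.65},
    {"delta_pos": [0.1,-0.35,0.03],"twist": 98.5,"fingers": 0.65},
    {"delta_pos": [0.1,-0.35,0.03],"twist": 98.5,"fingers": 0.65}
  ]
}}

```text
time: 8.65
eef_pos: [488.9, -158.1, 222.2]
tcp_rot: [0.547, 0.837, -0.0, -0.001]
contact_force: [0.5, 0.9, 0.2]
opening: 55.4
```

```bash
python3 - <<'E'
from h import *
plan((609,-290,200,3),(609,-290,150,3))
E
```

```text
t 8.65 tcp [ 488.9 -158.1  222.2] jawyaw 23.7 open 55.4 F [0.5 0.9 0.2] q [-0.36 -0.23  1.82 -0.    1.55 -0.78] tilt [ 0.001 -0.001]
(609, -290, 200, 3) delta [-0.169  0.057  0.022] n50 3.6 twist 20.7 alt -159.3
(609, -290, 150, 3) delta [-0.1691  0.057   0.072 ] n50 3.8 twist 20.7 alt -159.3
```

Emit:
{"op": "move_arm", "data": {
  "motion": [
    {"delta_pos": [-0.169,0.057,0.072],"twist": 20.7,"fingers": 0.65},
    {"delta_pos": [-0.169,0.057,0.072],"twist": 20.7,"fingers": 0.65},
    {"delta_pos": [-0.169,0.057,0.072],"twist": 20.7,"fingers": 0.65},
    {"delta_pos": [-0.169,0.057,0.072],"twist": 20.7,"fingers": 0.65},
    {"delta_pos": [-0.169,0.057,0.072],"twist": 20.7,"fingers": 0.65},
    {"delta_pos": [-0.169,0.057,0.072],"twist": 20.7,"fingers": 0.65}
  ]
}}

```text
time: 9.25
eef_pos: [609.6, -286.0, 150.2]
tcp_rot: [0.686, 0.728, -0.0, -0.001]
contact_force: [-0.1, 0.2, 0.3]
opening: 55.9
```

```bash
python3 - <<'E'
from h import *
plan()
im=snap('wrist','w6.png');big('w6.png',0,0,512,384,1.5,'w6b.png')
E
```

```text
t 9.25 tcp [ 609.6 -286.   150.2] jawyaw 3.4 open 55.9 F [-0.1  0.2  0.3] q [-0.48  0.16  1.56  0.    1.42 -0.54] tilt [ 0.001 -0.002]
```

View pics/w6b.png

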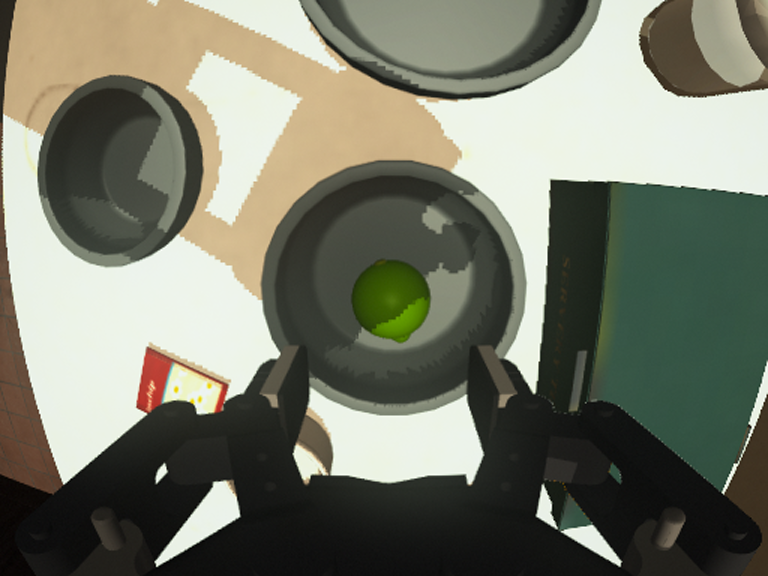

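```bash
python3 - <<'E'
from h import *
im=load('w6'); l=atz(im,260.7,199.3,34,True); print(l)
P=[(393,160),(393,414),(262,288),(525,288)]
P=[atz(im,u/1.5,v/1.5,60,True) for u,v in P]; print(np.round(P,1),np.mean(P[:2],0),np.mean(P[2:],0))
plan((l[0],l[1],45,3.4))
E
```

```text
[ 610.97163877 -289.91858792   34.        ]
[[ 607.  -214.5   60. ]
 [ 615.6 -347.9   60. ]
 [ 545.1 -280.4   60. ]
 [ 677.7 -272.2   60. ]] [ 611.30720153 -281.22243677   60.        ] [ 611.39205072 -276.3148799    60.        ]
t 9.3 tcp [ 609.5 -285.5  151.4] jawyaw 3.5 open 55.2 F [ 0.3  0.1 -0.2] q [-0.48  0.16  1.56  0.    1.42 -0.54] tilt [ 0.    -0.001]
(np.float64(610.9716387728897), np.float64(-289.91858791642676), 45, 3.4) delta [-0.0045  0.0012  0.1064] n50 2.1 twist 0.1 alt -179.9
```

Emit:
{"op": "move_arm", "data": {
  "motion": [
    {"delta_pos": [-0.0045,0.001,0.04],"twist": 0.0,"fingers": 0.63},
    {"delta_pos": [-0.0045,0.001,0.075],"twist": 0.0,"fingers": 0.63},
    {"delta_pos": [-0.0045,0.001,0.095],"twist": 0.0,"fingers": 0.63},
    {"delta_pos": [-0.0045,0.001,0.105],"twist": 0.0,"fingers": 0.63},
    {"delta_pos": [-0.0045,0.001,0.105],"twist": 0.0,"fingers": 0.6},
    {"delta_pos": [-0.0045,0.001,0.105],"twist": 0.0,"fingers": 0.5},
    {"delta_pos": [-0.0045,0.001,0.105],"twist": 0.0,"fingers": 0.35},
    {"delta_pos": [-0.0045,0.001,0.105],"twist": 0.0,"fingers": 0.3},
    {"delta_pos": [-0.0045,0.001,0.105],"twist": 0.0,"fingers": 0.3}
  ]
}}

```text
time: 10.2
eef_pos: [611.7, -290.4, 48.6]
tcp_rot: [0.685, 0.728, 0.0, 0.001]
contact_force: [-1.0, 1.4, 7.4]
opening: 41.1
```

Emit:
{"op": "move_arm", "data": {
  "motion": [
    {"delta_pos": [0.0,0.0,-0.01],"twist": 0.0,"fingers": 0.3},
    {"delta_pos": [0.0,0.0,-0.03],"twist": 0.0,"fingers": 0.3},
    {"delta_pos": [0.0,0.0,-0.06],"twist": 0.0,"fingers": 0.3},
    {"delta_pos": [0.0,0.0,-0.1],"twist": 0.0,"fingers": 0.3},
    {"delta_pos": [0.0,0.0,-0.15],"twist": 0.0,"fingers": 0.3},
    {"delta_pos": [0.0,0.0,-0.2],"twist": 0.0,"fingers": 0.3}
  ]
}}

```text
time: 10.8
eef_pos: [610.6, -289.9, 249.4]
tcp_rot: [0.685, 0.728, -0.0, 0.0]
contact_force: [0.1, -0.3, -0.7]
opening: 41.2
```

```bash
python3 - <<'E'
from h import *
plan((420,0,255,101.6),(508,290,250,101.6))
im=snap('wrist','w7.png');big('w7.png',0,0,512,384,1.0,'w7b.png')
E
```

```text
t 10.8 tcp [ 610.6 -289.9  249.4] jawyaw 3.5 open 41.2 F [ 0.1 -0.3 -0.7] q [-0.48  0.12  1.44 -0.    1.58 -0.54] tilt [-0.  0.]
(420, 0, 255, 101.6) delta [ 0.3009 -0.1727 -0.0056] n50 6.9 twist 81.9 alt -98.1
(508, 290, 250, 101.6) delta [ 0.5851 -0.0672 -0.0007] n50 11.8 twist 81.9 alt -98.1
```

View pics/w7b.png

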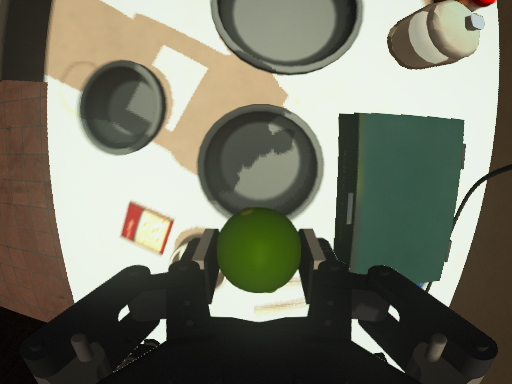

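Emit:
{"op": "move_arm", "data": {
  "motion": [
    {"delta_pos": [0.301,-0.173,-0.005],"twist": -98,"fingers": 0.3},
    {"delta_pos": [0.301,-0.173,-0.005],"twist": -98,"fingers": 0.3},
    {"delta_pos": [0.301,-0.173,-0.005],"twist": -98,"fingers": 0.3},
    {"delta_pos": [0.301,-0.173,-0.005],"twist": -98,"fingers": 0.3},
    {"delta_pos": [0.301,-0.173,-0.005],"twist": -98,"fingers": 0.3},
    {"delta_pos": [0.301,-0.173,-0.005],"twist": -98,"fingers": 0.3},
    {"delta_pos": [0.301,-0.173,-0.005],"twist": -98,"fingers": 0.3},
    {"delta_pos": [0.301,-0.173,-0.005],"twist": -98,"fingers": 0.3},
    {"delta_pos": [0.301,-0.173,-0.005],"twist": -98,"fingers": 0.3},
    {"delta_pos": [0.301,-0.173,-0.005],"twist": -98,"fingers": 0.3}
  ]
}}

```text
time: 11.85
eef_pos: [419.8, 0.2, 252.6]
tcp_rot: [0.002, 1.0, -0.0, 0.001]
contact_force: [0.2, -0.5, -0.2]
opening: 40.9
```

```bash
python3 - <<'E'
from h import *
plan((500,292,250,102.5),(500,292,64,102.5))
E
```

```text
t 11.85 tcp [4.198e+02 2.000e-01 2.526e+02] jawyaw 89.8 open 40.9 F [ 0.2 -0.5 -0.2] q [-0.06 -0.47  1.95 -0.    1.65 -1.63] tilt [-0.002 -0.   ]
(500, 292, 250, 102.5) delta [-0.0793  0.292   0.0027] n50 6.1 twist -12.7 alt 167.3
(500, 292, 64, 102.5) delta [-0.079   0.2921  0.1887] n50 7.1 twist -12.7 alt 167.3
```

Emit:
{"op": "move_arm", "data": {
  "motion": [
    {"delta_pos": [-0.079,0.292,0.0],"twist": -12.7,"fingers": 0.3},
    {"delta_pos": [-0.079,0.292,0.0],"twist": -12.7,"fingers": 0.3},
    {"delta_pos": [-0.079,0.292,0.0],"twist": -12.7,"fingers": 0.3},
    {"delta_pos": [-0.079,0.292,0.0],"twist": -12.7,"fingers": 0.3},
    {"delta_pos": [-0.079,0.292,0.0],"twist": -12.7,"fingers": 0.3},
    {"delta_pos": [-0.079,0.292,0.0],"twist": -12.7,"fingers": 0.3},
    {"delta_pos": [-0.079,0.292,0.0],"twist": -12.7,"fingers": 0.3},
    {"delta_pos": [-0.079,0.292,0.0],"twist": -12.7,"fingers": 0.3}
  ]
}}

```text
time: 12.65
eef_pos: [501.9, 291.9, 251.6]
tcp_rot: [-0.106, 0.994, -0.0, -0.0]
contact_force: [-1.1, 0.5, -0.5]
opening: 41.0
```

```bash
python3 - <<'E'
from h import *
plan((500,292,62,102.5))
im=snap('wrist','w8.png');big('w8.png',0,0,512,384,1.0,'w8b.png')
E
```

```text
t 12.65 tcp [501.9 291.9 251.6] jawyaw 102.2 open 41.0 F [-1.1  0.5 -0.5] q [ 0.48 -0.09  1.65 -0.    1.58 -1.3 ] tilt [ 0.001 -0.   ]
(500, 292, 62, 102.5) delta [0.0017 0.0006 0.1896] n50 3.8 twist -0.3 alt 179.7
```

View pics/w8b.png

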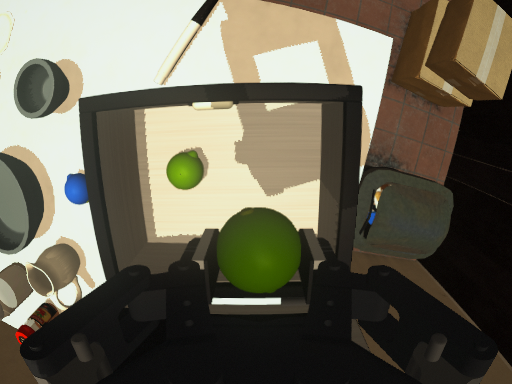

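Emit:
{"op": "move_arm", "data": {
  "motion": [
    {"delta_pos": [0.001,0.0,0.05],"twist": 0.0,"fingers": 0.3},
    {"delta_pos": [0.001,0.0,0.1],"twist": 0.0,"fingers": 0.3},
    {"delta_pos": [0.001,0.0,0.14],"twist": 0.0,"fingers": 0.3},
    {"delta_pos": [0.001,0.0,0.165],"twist": 0.0,"fingers": 0.3},
    {"delta_pos": [0.001,0.0,0.18],"twist": 0.0,"fingers": 0.3},
    {"delta_pos": [0.001,0.0,0.19],"twist": 0.0,"fingers": 0.3},
    {"delta_pos": [0.001,0.0,0.19],"twist": 0.0,"fingers": 0.3}
  ]
}}

```text
time: 13.4
eef_pos: [501.2, 290.2, 61.7]
tcp_rot: [-0.105, 0.994, -0.0, -0.0]
contact_force: [-0.6, 0.0, 0.1]
opening: 40.9
```

Emit:
{"op": "move_arm", "data": {
  "motion": [
    {"delta_pos": [0.0,0.0,0.002],"twist": 0.0,"fingers": 0.3},
    {"delta_pos": [0.0,0.0,0.003],"twist": 0.0,"fingers": 0.3},
    {"delta_pos": [0.0,0.0,0.003],"twist": 0.0,"fingers": 0.3}
  ]
}}

```text
time: 13.7
eef_pos: [501.4, 291.0, 59.5]
tcp_rot: [-0.106, 0.994, 0.0, 0.001]
contact_force: [-0.3, 0.8, -0.7]
opening: 40.9
```

Emit:
{"op": "move_arm", "data": {
  "motion": [
    {"delta_pos": [0.0,0.0,0.001],"twist": 0.0,"fingers": 0.3},
    {"delta_pos": [0.0,0.0,0.002],"twist": 0.0,"fingers": 0.3},
    {"delta_pos": [0.0,0.0,0.002],"twist": 0.0,"fingers": 0.3}
  ]
}}

```text
time: 14.0
eef_pos: [501.2, 290.9, 56.9]
tcp_rot: [-0.106, 0.994, 0.0, 0.0]
contact_force: [0.2, 0.4, 0.3]
opening: 41.0
```

Emit:
{"op": "move_arm", "data": {
  "motion": [
    {"delta_pos": [0.0,0.0,0.001],"twist": 0.0,"fingers": 0.3},
    {"delta_pos": [0.0,0.0,0.001],"twist": 0.0,"fingers": 0.3}
  ]
}}

```text
time: 14.2
eef_pos: [501.5, 291.0, 56.6]
tcp_rot: [-0.106, 0.994, 0.0, 0.001]
contact_force: [-1.6, -1.3, 8.0]
opening: 41.0
```

Emit:
{"op": "move_arm", "data": {
  "motion": [
    {"delta_pos": [0.0,0.0,0.0],"twist": 0.0,"fingers": 0.48},
    {"delta_pos": [0.0,0.0,0.0],"twist": 0.0,"fingers": 0.52},
    {"delta_pos": [0.0,0.0,0.0],"twist": 0.0,"fingers": 0.6},
    {"delta_pos": [0.0,0.0,0.0],"twist": 0.0,"fingers": 0.65},
    {"delta_pos": [0.0,0.0,-0.02],"twist": 0.0,"fingers": 0.65},
    {"delta_pos": [0.0,0.0,-0.06],"twist": 0.0,"fingers": 0.65},
    {"delta_pos": [0.0,0.0,-0.11],"twist": 0.0,"fingers": 0.65},
    {"delta_pos": [0.0,0.0,-0.16],"twist": 0.0,"fingers": 0.65},
    {"delta_pos": [0.0,0.0,-0.21],"twist": 0.0,"fingers": 0.65},
    {"delta_pos": [0.0,0.0,-0.26],"twist": 0.0,"fingers": 0.65}
  ]
}}

```text
time: 15.2
eef_pos: [500.7, 290.6, 317.8]
tcp_rot: [-0.106, 0.994, 0.0, 0.0]
contact_force: [0.8, 0.6, -0.5]
opening: 55.7
```

```bash
python3 - <<'E'
from h import *
plan()
im=snap('wrist','w9.png');big('w9.png',0,0,512,384,1.0,'w9b.png')
im=snap('scene','s9.png');big('s9.png',80,60,280,210,4,'s9b.png')
E
```

```text
t 15.2 tcp [500.7 290.6 317.8] jawyaw 102.1 open 55.7 F [ 0.8  0.6 -0.5] q [ 0.48 -0.1   1.56  0.    1.69 -1.3 ] tilt [-0.  0.]
```

View pics/w9b.png

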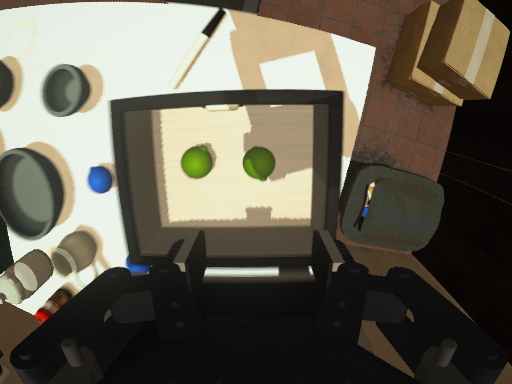

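View pics/s9b.png

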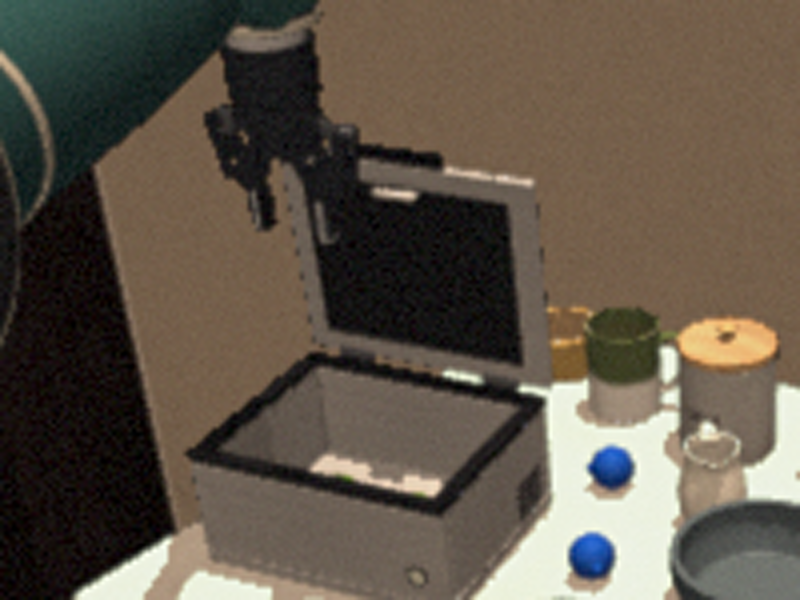

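```bash
python3 - <<'E'
from h import *
t=load('top0');s=load('s9')
def tri(a,b):
    (c1,d1),(c2,d2)=a,b
    d1=d1/np.linalg.norm(d1);d2=d2/np.linalg.norm(d2)
    A=np.stack([d1,-d2],1);x=np.linalg.lstsq(A,c2-c1,rcond=None)[0]
    p,q=c1+d1*x[0],c2+d2*x[1];return (p+q)/2,np.linalg.norm(p-q)
B=lambda u,v:(35+(u+.5)/5-.5,135+(v+.5)/5-.5)
S=lambda u,v:(80+(u+.5)/4-.5,60+(v+.5)/4-.5)
th=np.radians(12.4);c=np.array([521.5,251]);
def ch(p): d=p[:2]-c; return d[0]*np.cos(th)+d[1]*np.sin(th), -d[0]*np.sin(th)+d[1]*np.cos(th), p[2]
for a,b in [((578,60),(535,183)),((392,100),(440,160)),((200,132),(357,148))]:
    p,e=tri(ray(t,*B(*a)),ray(s,*S(*b)));print(p.round(1),round(e,1),np.round(ch(p),1))
E
```

```text
[649.8 151.3 334.4] 5.0 [ 104.  -124.9  334.4]
[624.2 233.2 345.9] 0.2 [ 96.5 -39.4 345.9]
[607.8 319.  343.9] 2.0 [ 98.9  47.8 343.9]
```

```bash
python3 -c "
from station import bot; print(bot.tips_ahead)"
```

```text
22.0
```

Emit:
{"op": "move_arm", "data": {
  "motion": [
    {"delta_pos": [0.0,0.0,-0.05],"twist": 0.0,"fingers": 0.0},
    {"delta_pos": [0.0,0.0,-0.105],"twist": 0.0,"fingers": 0.0},
    {"delta_pos": [0.0,0.0,-0.105],"twist": 0.0,"fingers": 0.0},
    {"delta_pos": [-0.05,-0.01,-0.105],"twist": 0.0,"fingers": 0.0},
    {"delta_pos": [-0.1,-0.02,-0.105],"twist": 0.0,"fingers": 0.0},
    {"delta_pos": [-0.14,-0.04,-0.105],"twist": 0.0,"fingers": 0.0},
    {"delta_pos": [-0.185,-0.043,-0.105],"twist": 0.0,"fingers": 0.0},
    {"delta_pos": [-0.185,-0.043,-0.105],"twist": 0.0,"fingers": 0.0}
  ]
}}

```text
time: 16.1
eef_pos: [695.8, 287.4, 414.4]
tcp_rot: [-0.105, 0.995, -0.001, -0.003]
contact_force: [-1.1, -0.7, -1.6]
opening: 0.0
```

```bash
python3 - <<'E'
from h import *
plan()
im=snap('wrist','w10.png')
im=snap('scene','s10.png');big('s10.png',80,20,280,170,4,'s10b.png')
E
```

```text
t 16.1 tcp [695.8 287.4 414.4] jawyaw 102.0 open 0.0 F [-1.1 -0.7 -1.6] q [ 0.36  0.3   0.97 -0.    1.88 -1.42] tilt [ 0.007 -0.001]
```

View pics/w10.png

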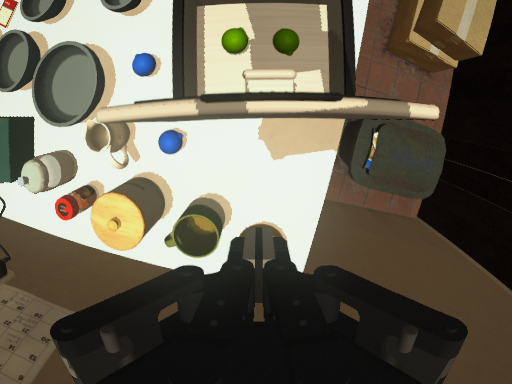

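View pics/s10b.png

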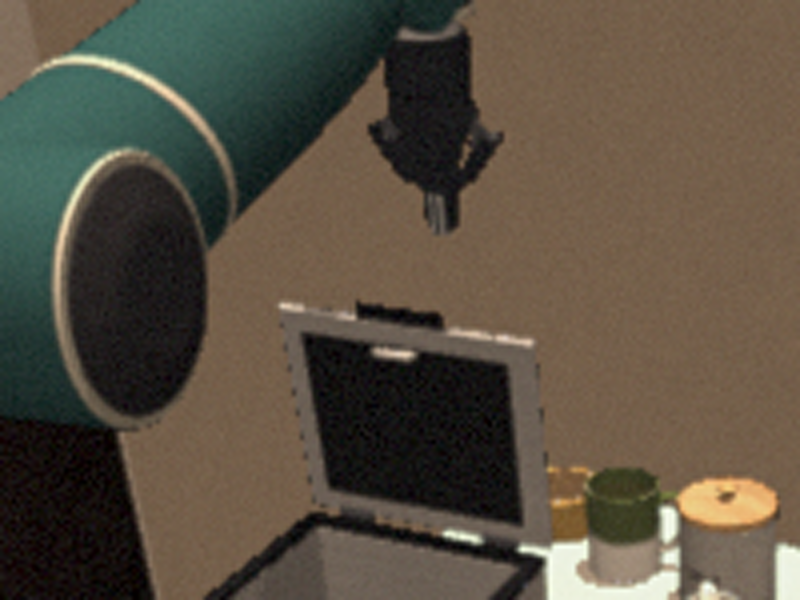

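Emit:
{"op": "move_arm", "data": {
  "motion": [
    {"delta_pos": [0.0,0.0,0.04],"twist": 0.0,"fingers": 0.0},
    {"delta_pos": [0.0,0.0,0.08],"twist": 0.0,"fingers": 0.0},
    {"delta_pos": [0.0,0.0,0.084],"twist": 0.0,"fingers": 0.0},
    {"delta_pos": [0.02,0.0,0.084],"twist": 0.0,"fingers": 0.0},
    {"delta_pos": [0.035,0.0,0.084],"twist": 0.0,"fingers": 0.0},
    {"delta_pos": [0.042,0.0,0.084],"twist": 0.0,"fingers": 0.0},
    {"delta_pos": [0.05,0.0,0.085],"twist": 0.0,"fingers": 0.0},
    {"delta_pos": [0.06,0.0,0.086],"twist": 0.0,"fingers": 0.0}
  ]
}}

```text
time: 17.0
eef_pos: [632.2, 275.0, 336.0]
tcp_rot: [-0.106, 0.994, 0.0, 0.001]
contact_force: [4.2, 0.4, 2.3]
opening: 0.1
```

```bash
python3 - <<'E'
from h import *
plan()
im=snap('scene','s11.png');big('s11.png',80,20,280,170,4,'s11b.png')
E
```

```text
t 17.0 tcp [632.2 275.  336. ] jawyaw 102.1 open 0.1 F [4.2 0.4 2.3] q [ 0.37  0.14  1.29 -0.    1.72 -1.41] tilt [-0.002  0.   ]
```

View pics/s11b.png

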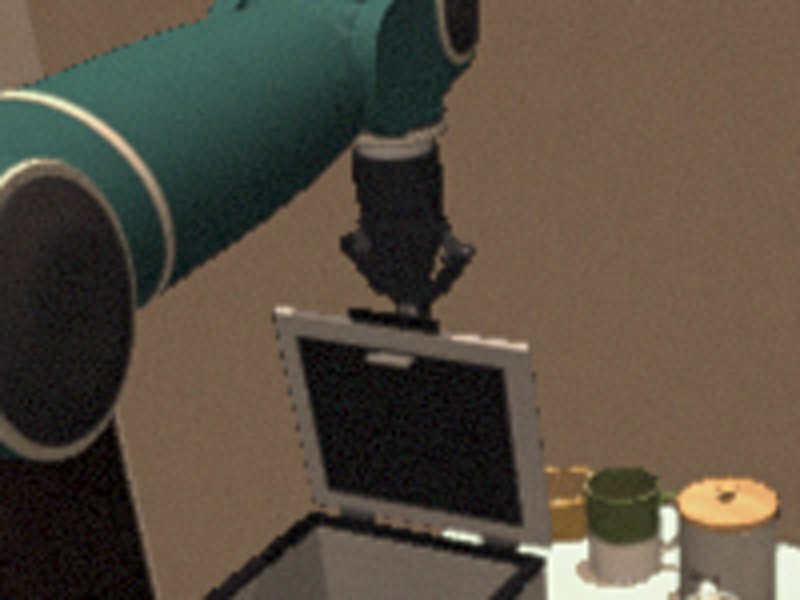

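Emit:
{"op": "move_arm", "data": {
  "motion": [
    {"delta_pos": [0.018,0.0,0.001],"twist": 0.0,"fingers": 0.0},
    {"delta_pos": [0.034,0.0,0.004],"twist": 0.0,"fingers": 0.0},
    {"delta_pos": [0.052,0.0,0.009],"twist": 0.0,"fingers": 0.0},
    {"delta_pos": [0.07,0.0,0.015],"twist": 0.0,"fingers": 0.0},
    {"delta_pos": [0.086,0.0,0.024],"twist": 0.0,"fingers": 0.0},
    {"delta_pos": [0.102,0.0,0.0335],"twist": 0.0,"fingers": 0.0},
    {"delta_pos": [0.116,0.0,0.045],"twist": 0.0,"fingers": 0.0},
    {"delta_pos": [0.13,0.0,0.058],"twist": 0.0,"fingers": 0.0}
  ]
}}

```text
time: 17.85
eef_pos: [504.8, 247.5, 277.0]
tcp_rot: [-0.105, 0.994, -0.0, 0.0]
contact_force: [3.2, -0.8, 2.2]
opening: -0.1
```

```bash
python3 - <<'E'
from h import *
plan()
im=snap('scene','s12.png');big('s12.png',80,20,280,170,4,'s12b.png')
E
```

```text
t 17.85 tcp [504.8 247.5 277. ] jawyaw 102.1 open -0.1 F [ 3.2 -0.8  2.2] q [ 0.41 -0.14  1.65 -0.    1.62 -1.37] tilt [-0.001 -0.   ]
```

View pics/s12b.png

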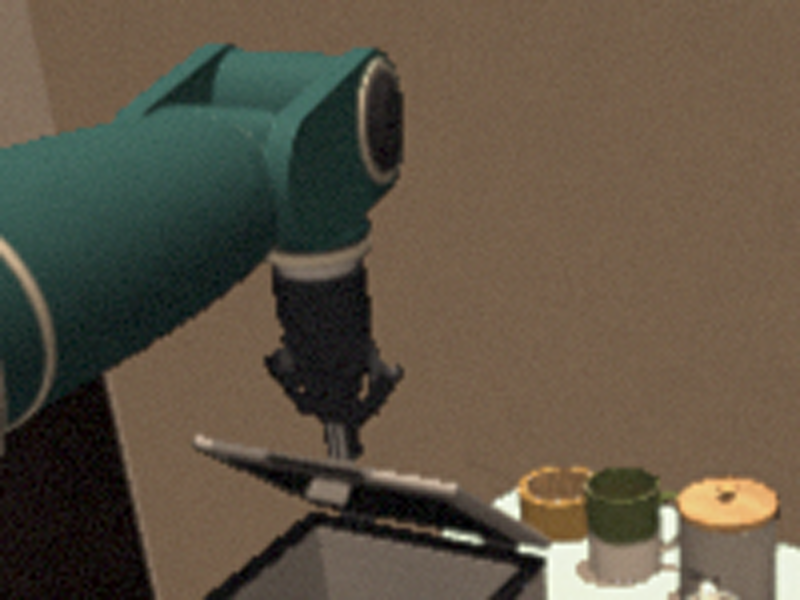

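Emit:
{"op": "move_arm", "data": {
  "motion": [
    {"delta_pos": [0.012,0.0,0.014],"twist": 0.0,"fingers": 0.0},
    {"delta_pos": [0.023,0.0,0.029],"twist": 0.0,"fingers": 0.0},
    {"delta_pos": [0.032,0.0,0.046],"twist": 0.0,"fingers": 0.0},
    {"delta_pos": [0.039,0.0,0.0625],"twist": 0.0,"fingers": 0.0},
    {"delta_pos": [0.045,0.0,0.08],"twist": 0.0,"fingers": 0.0},
    {"delta_pos": [0.049,0.0,0.095],"twist": 0.0,"fingers": 0.0},
    {"delta_pos": [0.05,0.0,0.104],"twist": 0.0,"fingers": 0.0},
    {"delta_pos": [0.05,0.0,0.104],"twist": 0.0,"fingers": 0.0}
  ]
}}

```text
time: 18.7
eef_pos: [456.2, 237.1, 171.9]
tcp_rot: [-0.106, 0.994, -0.0, -0.001]
contact_force: [0.4, 0.4, 0.1]
opening: 0.2
```

Emit:
{"op": "move_arm", "data": {
  "motion": [
    {"delta_pos": [0.01,0.0,0.003],"twist": 0.0,"fingers": 0.0},
    {"delta_pos": [0.01,0.0,0.006],"twist": 0.0,"fingers": 0.0},
    {"delta_pos": [0.01,0.0,0.009],"twist": 0.0,"fingers": 0.0},
    {"delta_pos": [0.01,0.0,0.012],"twist": 0.0,"fingers": 0.0}
  ]
}}

```text
time: 19.1
eef_pos: [446.4, 235.1, 160.9]
tcp_rot: [-0.106, 0.994, 0.0, 0.0]
contact_force: [-0.3, 0.2, 4.5]
opening: -0.1
```

Emit:
{"op": "move_arm", "data": {
  "motion": [
    {"delta_pos": [0.0,0.0,0.002],"twist": 0.0,"fingers": 0.0},
    {"delta_pos": [0.0,0.0,0.003],"twist": 0.0,"fingers": 0.0},
    {"delta_pos": [0.0,0.0,0.003],"twist": 0.0,"fingers": 0.0}
  ]
}}

```text
time: 19.4
eef_pos: [446.6, 235.2, 160.6]
tcp_rot: [-0.106, 0.994, 0.0, 0.001]
contact_force: [-16.1, -7.5, 29.8]
opening: 0.0
```

```bash
python3 - <<'E'
from h import *
plan()
im=snap('scene','s13.png');big('s13.png',80,80,280,230,4,'s13b.png')
E
```

```text
t 19.4 tcp [446.6 235.2 160.6] jawyaw 102.1 open 0.0 F [-16.1  -7.5  29.8] q [ 0.43 -0.22  1.92  0.    1.45 -1.35] tilt [-0.001  0.   ]
```

View pics/s13b.png

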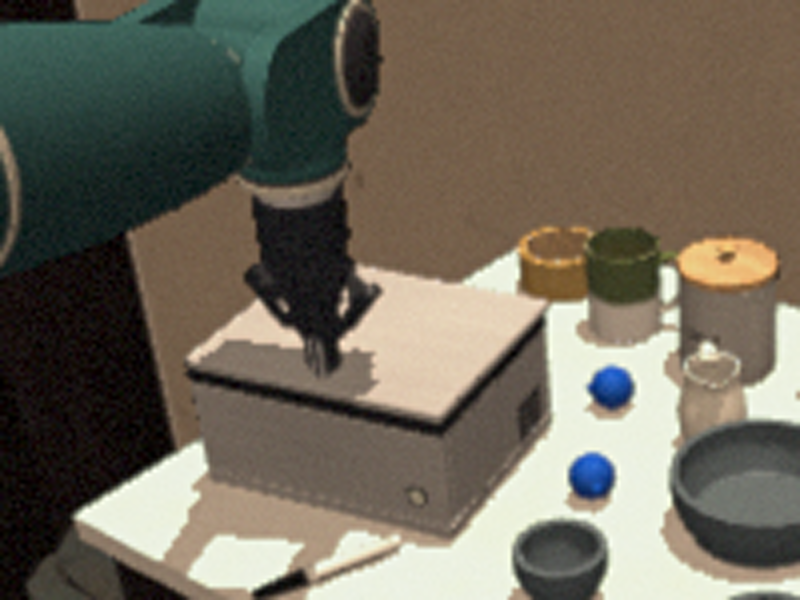

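Emit:
{"op": "move_arm", "data": {
  "motion": [
    {"delta_pos": [0.0,0.0,-0.01],"twist": 0.0,"fingers": 0.0},
    {"delta_pos": [0.0,0.0,-0.04],"twist": 0.0,"fingers": 0.0},
    {"delta_pos": [0.0,0.0,-0.09],"twist": 0.0,"fingers": 0.2},
    {"delta_pos": [0.0,0.0,-0.12],"twist": 0.0,"fingers": 0.3}
  ]
}}

```text
time: 19.85
eef_pos: [446.7, 235.2, 281.0]
tcp_rot: [-0.106, 0.994, 0.0, 0.001]
contact_force: [-0.1, 0.2, 0.4]
opening: 25.0
```

```bash
python3 - <<'E'
from h import *
plan()
im=snap('scene','s14.png');big('s14.png',80,80,280,230,4,'s14b.png')
im=snap('top','t14.png');big('t14.png',200,140,360,265,5,'t14b.png')
E
```

```text
t 19.85 tcp [446.7 235.2 281. ] jawyaw 102.1 open 25.0 F [-0.1  0.2  0.4] q [ 0.43 -0.27  1.76  0.    1.65 -1.35] tilt [-0.002  0.001]
```

View pics/s14b.png

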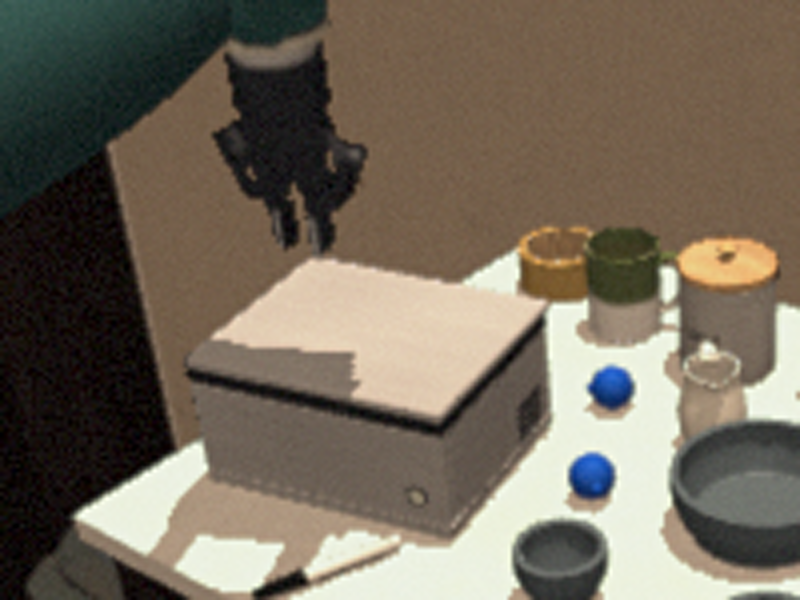

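View pics/t14b.png

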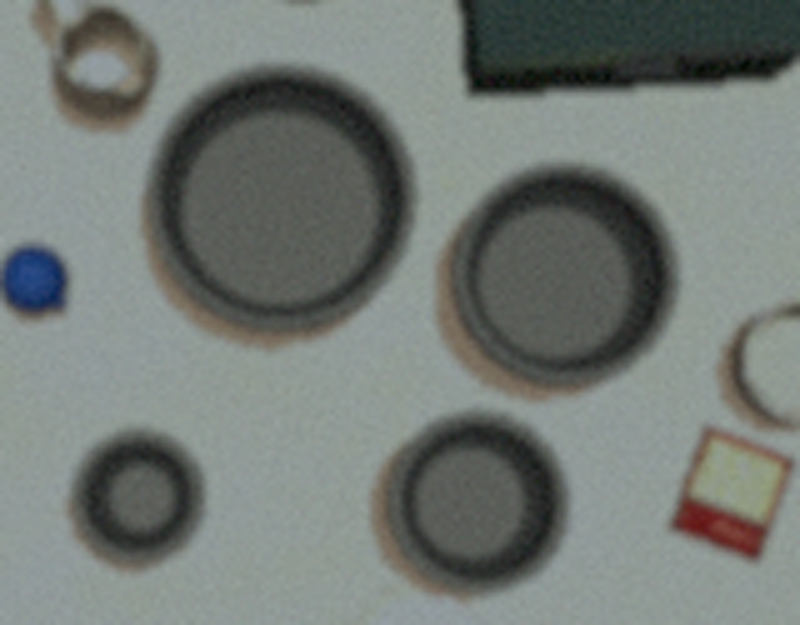

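```bash
cat > circ.py <<'E'
from h import *
from scipy.optimize import least_squares
def fit(im,c0,Ro_,z,fish=False,dbg=None):
    """refine outer rim circle centre: sample along radial world directions in the image, find dark rim -> bright table gradient"""
    g=cv2.GaussianBlur(cv2.cvtColor(np.array(im['color']),cv2.COLOR_RGB2GRAY),(0,0),0.8).astype(np.float32)
    c=np.array(c0,float)
    for it in range(4):
        pts=[]
        for a in np.radians(np.arange(0,360,6)):
            rs=np.arange(Ro_-12,Ro_+12,0.5)
            P=[proj(im,(c[0]+r*np.cos(a),c[1]+r*np.sin(a),z),fish) for r in rs]
            P=np.array(P,np.float32)
            if P.min()<2 or P[:,0].max()>509 or P[:,1].max()>381: continue
            v=cv2.remap(g,P[:,0].reshape(1,-1),P[:,1].reshape(1,-1),cv2.INTER_LINEAR)[0]
            d=np.abs(np.gradient(v)); k=int(np.argmax(d))
            if d[k]<1.0: continue
            pts.append((c[0]+rs[k]*np.cos(a),c[1]+rs[k]*np.sin(a)))
        pts=np.array(pts)
        s=least_squares(lambda p:np.hypot(pts[:,0]-p[0],pts[:,1]-p[1])-p[2],[*c,Ro_],loss='soft_l1',f_scale=1.0)
        c=s.x[:2]
    return s.x.round(2),len(pts),np.round(np.std(s.fun),2)
E
python3 - <<'E'
from circ import *
im=load('t14')
b0=atz(im,200+565.5/5-.4,140+275.5/5-.4,60); print(b0)
for n,c,R,z in [('a',(626,-98.6),82,60),('b',b0[:2],68,60),('c',(449,-219.5),54,59),('d',(446.5,-19),40,58)]:
    print(n,fit(im,c,R,z))
im=load('top0')
for n,c,R,z in [('a',(626,-98.6),82,60),('b',(609,-280),68,60),('c',(449,-219.5),54,59),('d',(446.5,-19),40,58)]: print(n,fit(im,c,R,z))
im=load('w6')
for n,c,R,z in [('b',(609,-280),68,60),('c',(449,-219.5),54,59)]: print('w',n,fit(im,c,R,z,True))
im=load('w2')
print('wa',fit(im,(626,-98.6),82,60,True))
im=load('w8')
print('wd',fit(im,(446,-19),40,58,True))
E
```

```text
[ 585.01938517 -270.95067779   60.        ]
a (array([623.82, -97.34,  82.09]), 60, np.float64(3.19))
b (array([ 584.1 , -267.99,   67.81]), 60, np.float64(3.71))
c (array([ 446.04, -214.89,   55.03]), 60, np.float64(2.55))
d (array([443.75, -18.27,  38.69]), 60, np.float64(1.45))
a (array([624.05, -97.42,  81.64]), 60, np.float64(2.57))
b (array([ 607.14, -278.05,   67.91]), 60, np.float64(3.75))
c (array([ 446.39, -215.24,   54.96]), 60, np.float64(2.75))
d (array([444.26, -18.2 ,  39.4 ]), 60, np.float64(1.57))
w b (array([ 611.78, -281.23,   67.39]), 60, np.float64(3.86))
w c (array([ 452.96, -220.54,   55.34]), 60, np.float64(2.02))
wa (array([629.35, -98.73,  81.84]), 56, np.float64(3.24))
wd (array([446.5 , -15.88,  40.42]), 60, np.float64(3.43))
```

```bash
python3 - <<'E'
from h import *
plan((540,-316,250,45),(540,-316,150,45))
E
```

```text
t 19.95 tcp [447.4 235.5 282.5] jawyaw 102.1 open 25.7 F [-0.  -0.2 -0.2] q [ 0.43 -0.27  1.76 -0.    1.65 -1.35] tilt [-0.006  0.001]
(540, -316, 250, 45) delta [ 0.0254 -0.5587  0.0316] n50 11.2 twist 57.1 alt -122.9
(540, -316, 150, 45) delta [ 0.0261 -0.5588  0.1316] n50 11.5 twist 57.1 alt -122.9
```

Emit:
{"op": "move_arm", "data": {
  "motion": [
    {"delta_pos": [0.025,-0.559,0.03],"twist": 57.1,"fingers": 0.3},
    {"delta_pos": [0.025,-0.559,0.03],"twist": 57.1,"fingers": 0.3},
    {"delta_pos": [0.025,-0.559,0.03],"twist": 57.1,"fingers": 0.3},
    {"delta_pos": [0.025,-0.559,0.03],"twist": 57.1,"fingers": 0.3},
    {"delta_pos": [0.025,-0.559,0.03],"twist": 57.1,"fingers": 0.3},
    {"delta_pos": [0.025,-0.559,0.03],"twist": 57.1,"fingers": 0.3},
    {"delta_pos": [0.025,-0.559,0.03],"twist": 57.1,"fingers": 0.3},
    {"delta_pos": [0.025,-0.559,0.03],"twist": 57.1,"fingers": 0.3},
    {"delta_pos": [0.025,-0.559,0.03],"twist": 57.1,"fingers": 0.3},
    {"delta_pos": [0.025,-0.559,0.03],"twist": 57.1,"fingers": 0.3}
  ]
}}

```text
time: 20.95
eef_pos: [529.2, -259.4, 249.9]
tcp_rot: [0.383, 0.924, 0.0, -0.0]
contact_force: [1.2, 1.1, -0.2]
opening: 25.4
```

```bash
python3 - <<'E'
from h import *
plan((540,-316,150,45))
E
```

```text
t 20.95 tcp [ 529.2 -259.4  249.9] jawyaw 45.0 open 25.4 F [ 1.2  1.1 -0.2] q [-0.5  -0.07  1.64  0.    1.58 -1.28] tilt [ 0.001 -0.   ]
(540, -316, 150, 45) delta [-0.0477 -0.0323  0.0999] n50 2.3 twist -0.0 alt 180.0
```

Emit:
{"op": "move_arm", "data": {
  "motion": [
    {"delta_pos": [-0.048,-0.032,0.05],"twist": 0.0,"fingers": 0.3},
    {"delta_pos": [-0.048,-0.032,0.08],"twist": 0.0,"fingers": 0.3},
    {"delta_pos": [-0.048,-0.032,0.1],"twist": 0.0,"fingers": 0.3},
    {"delta_pos": [-0.048,-0.032,0.1],"twist": 0.0,"fingers": 0.3}
  ]
}}

```text
time: 21.35
eef_pos: [539.2, -313.5, 146.1]
tcp_rot: [0.383, 0.924, 0.001, -0.003]
contact_force: [0.7, 0.5, 0.0]
opening: 25.4
```

```bash
python3 - <<'E'
from h import *
plan()
im=snap('wrist','w15.png');big('w15.png',0,0,512,384,1.5,'w15b.png')
im=snap('top','t15.png');big('t15.png',200,140,360,265,5,'t15b.png')
E
```

```text
t 21.35 tcp [ 539.2 -313.5  146.1] jawyaw 45.0 open 25.4 F [0.7 0.5 0. ] q [-0.57  0.06  1.68  0.    1.41 -1.35] tilt [ 0.007 -0.001]
```

View pics/w15b.png

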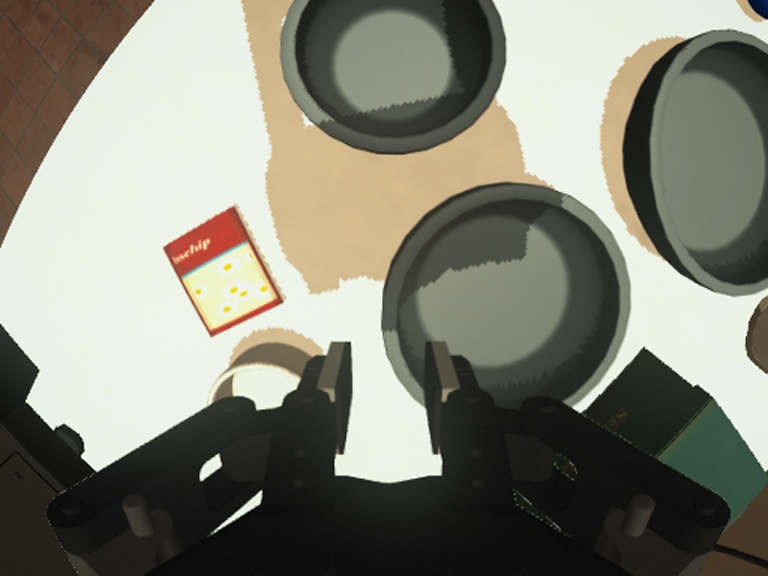

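```bash
cat >> circ.py <<'E'
def cfit(im,pts,sc,z,R,fish=True):
    P=np.array([atz(im,(u+.5)/sc-.5,(v+.5)/sc-.5,z,fish)[:2] for u,v in pts])
    s=least_squares(lambda p:np.hypot(P[:,0]-p[0],P[:,1]-p[1])-R,P.mean(0))
    s2=least_squares(lambda p:np.hypot(P[:,0]-p[0],P[:,1]-p[1])-p[2],[*s.x,R])
    return s.x.round(1),s.fun.round(1),s2.x.round(1)
E
python3 - <<'E'
from circ import *
im=load('w15')
print('b',cfit(im,[(383,305),(400,245),(440,203),(515,183),(575,203),(615,250),(630,310),(612,375),(393,365)],1.5,60,68))
print('c',cfit(im,[(281,50),(300,105),(340,143),(390,154),(450,141),(495,95),(505,40)],1.5,59,54))
plan((540,-316,72,45))
E
```

```text
b (array([ 588.2, -272.5]), array([-1. ,  1.8,  2.6,  0.9, -1.4, -2.9, -0.4,  3.5, -2.3]), array([ 588.3, -272.5,   68.1]))
c (array([ 449.3, -220.4]), array([-1. , -1.2,  0.7,  0.2,  0.2, -0.7, -1.2]), array([ 450.5, -221.5,   52.7]))
t 21.45 tcp [ 540.8 -313.6  151.3] jawyaw 45.0 open 26.0 F [0.4 0.3 1.2] q [-0.57  0.05  1.67  0.    1.41 -1.35] tilt [ 0. -0.]
(540, -316, 72, 45) delta [-0.0011 -0.0023  0.0793] n50 1.6 twist 0.0 alt -180.0
```

Emit:
{"op": "move_arm", "data": {
  "motion": [
    {"delta_pos": [-0.003,-0.002,0.03],"twist": 0.0,"fingers": 0.3},
    {"delta_pos": [-0.003,-0.002,0.055],"twist": 0.0,"fingers": 0.3},
    {"delta_pos": [-0.003,-0.002,0.07],"twist": 0.0,"fingers": 0.3},
    {"delta_pos": [-0.003,-0.002,0.079],"twist": 0.0,"fingers": 0.3},
    {"delta_pos": [-0.003,-0.002,0.079],"twist": 0.0,"fingers": 0.3}
  ]
}}

```text
time: 21.95
eef_pos: [541.6, -317.2, 72.1]
tcp_rot: [0.382, 0.924, -0.0, -0.0]
contact_force: [-0.5, 0.2, -0.0]
opening: 25.4
```

```bash
python3 - <<'E'
from h import *
plan()
im=snap('wrist','w16.png');big('w16.png',0,0,512,384,1.5,'w16b.png')
E
```

```text
t 21.95 tcp [ 541.6 -317.2   72.1] jawyaw 45.0 open 25.4 F [-0.5  0.2 -0. ] q [-0.57  0.12  1.74 -0.    1.28 -1.36] tilt [ 0. -0.]
```

View pics/w16b.png

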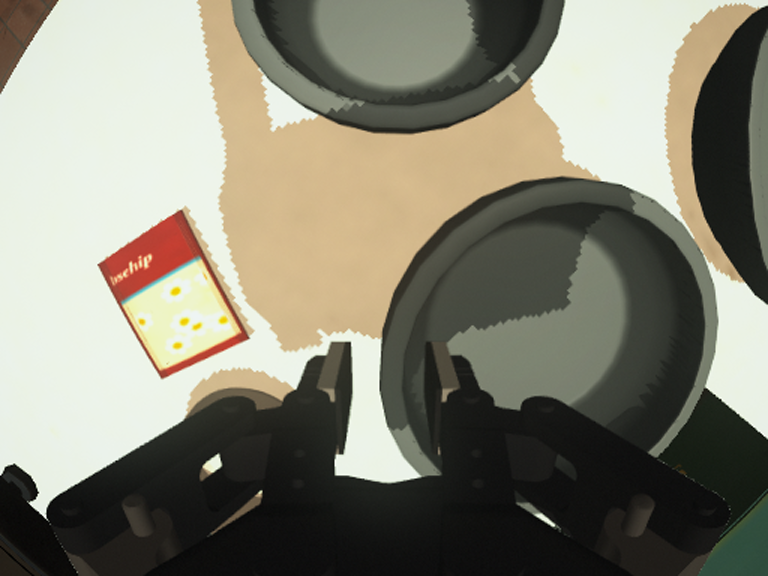

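```bash
python3 - <<'E'
from circ import *
im=load('w16')
print('b',cfit(im,[(381,390),(392,320),(450,230),(510,187),(570,178),(640,190),(697,245),(717,320),(706,380)],1.5,60,68))
E
```

```text
b (array([ 586.9, -271.9]), array([-1.3, -1.5, -0.3,  1.3, -0.1,  0.2, -0.8, -0.8, -1.1]), array([ 585.9, -270.8,   66.7]))
```

Emit:
{"op": "move_arm", "data": {
  "motion": [
    {"delta_pos": [0.0,0.0,0.0],"twist": 0.0,"fingers": 0.2},
    {"delta_pos": [0.0,0.0,0.0],"twist": 0.0,"fingers": 0.15},
    {"delta_pos": [0.0,0.0,0.0],"twist": 0.0,"fingers": 0.1},
    {"delta_pos": [0.0,0.0,0.0],"twist": 0.0,"fingers": 0.0},
    {"delta_pos": [0.0,0.0,0.0],"twist": 0.0,"fingers": 0.0},
    {"delta_pos": [0.0,0.0,0.0],"twist": 0.0,"fingers": 0.0}
  ]
}}

```text
time: 22.6
eef_pos: [542.0, -317.4, 73.3]
tcp_rot: [0.382, 0.924, 0.0, 0.001]
contact_force: [-0.6, 4.3, 8.7]
opening: 6.3
```

Emit:
{"op": "move_arm", "data": {
  "motion": [
    {"delta_pos": [0.0,0.0,-0.005],"twist": 0.0,"fingers": 0.0},
    {"delta_pos": [0.0,0.0,-0.015],"twist": 0.0,"fingers": 0.0},
    {"delta_pos": [0.0,0.0,-0.03],"twist": 0.0,"fingers": 0.0},
    {"delta_pos": [0.0,0.0,-0.05],"twist": 0.0,"fingers": 0.0},
    {"delta_pos": [0.0,0.0,-0.07],"twist": 0.0,"fingers": 0.0},
    {"delta_pos": [0.0,0.0,-0.09],"twist": 0.0,"fingers": 0.0},
    {"delta_pos": [0.0,0.0,-0.09],"twist": 0.0,"fingers": 0.0}
  ]
}}

```text
time: 23.3
eef_pos: [542.4, -318.0, 166.0]
tcp_rot: [0.383, 0.924, -0.001, 0.002]
contact_force: [0.4, -0.3, -2.6]
opening: 6.0
```

```bash
python3 - <<'E'
from h import *
plan()
im=snap('wrist','w17.png');big('w17.png',0,0,512,384,1.5,'w17b.png')
im=snap('scene','s17.png');big('s17.png',200,120,400,270,4,'s17b.png')
E
```

```text
t 23.3 tcp [ 542.4 -318.   166. ] jawyaw 45.0 open 6.0 F [ 0.4 -0.3 -2.6] q [-0.57  0.05  1.65 -0.    1.43 -1.36] tilt [-0.005  0.001]
```

View pics/w17b.png

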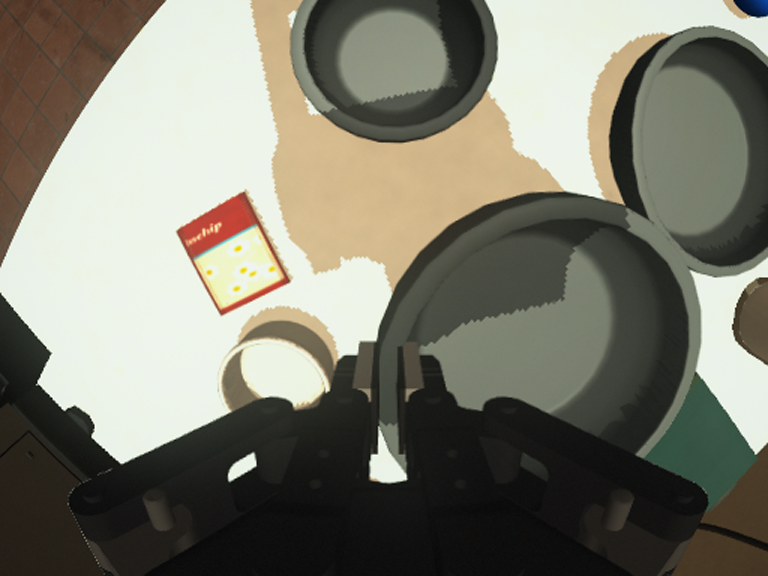

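View pics/s17b.png

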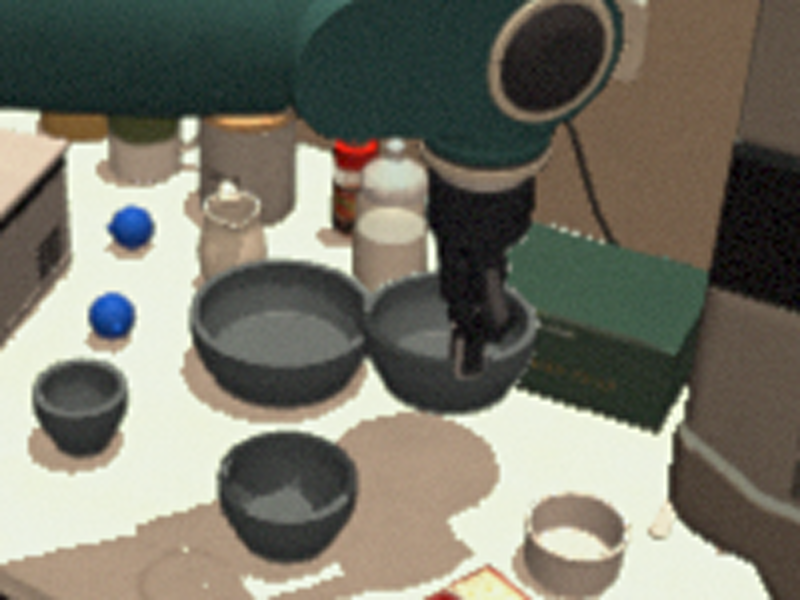

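```bash
python3 - <<'E'
from circ import *
plan((581.2,-143.8,166,45))
for f in ('w1','w2','w6','w7'):
    print(f)
im=load('w1')
print('a',cfit(im,[(215,232),(232,160),(290,100),(380,75),(460,92),(515,145),(540,225)],1.5,60,82))
im=load('w2')
print('a',cfit(im,[(265,217),(285,155),(330,115),(385,101),(445,113),(490,155),(508,215)],1.5,60,82))
E
```

```text
t 23.4 tcp [ 541.5 -317.4  162.2] jawyaw 45.0 open 6.5 F [ 0.5  0.3 -3.9] q [-0.57  0.05  1.66 -0.    1.43 -1.36] tilt [-0.001  0.   ]
(581.2, -143.8, 166, 45) delta [ 0.0946  0.1509 -0.0038] n50 3.6 twist 0.0 alt -180.0
w1
w2
w6
w7
a (array([629.3, -97.7]), array([-0.6,  0.3, -0.5, -0.7,  1.3,  0.2, -1.4]), array([628.6, -98.5,  81.2]))
a (array([628.5, -98.2]), array([-0.6, -0.3, -0.3, -0.3,  1. ,  0.1, -1.5]), array([627.6, -99.3,  80.9]))
```

Emit:
{"op": "move_arm", "data": {
  "motion": [
    {"delta_pos": [0.02,0.035,-0.004],"twist": 0.0,"fingers": 0.0},
    {"delta_pos": [0.045,0.07,-0.004],"twist": 0.0,"fingers": 0.0},
    {"delta_pos": [0.07,0.11,-0.004],"twist": 0.0,"fingers": 0.0},
    {"delta_pos": [0.085,0.14,-0.004],"twist": 0.0,"fingers": 0.0},
    {"delta_pos": [0.094,0.152,-0.004],"twist": 0.0,"fingers": 0.0},
    {"delta_pos": [0.094,0.152,-0.004],"twist": 0.0,"fingers": 0.0},
    {"delta_pos": [0.094,0.152,-0.004],"twist": 0.0,"fingers": 0.0}
  ]
}}

```text
time: 24.1
eef_pos: [582.1, -143.7, 165.2]
tcp_rot: [0.382, 0.924, -0.0, -0.001]
contact_force: [0.5, -0.7, -3.1]
opening: 6.0
```

```bash
python3 - <<'E'
from h import *
plan((582.5,-143.8,110,45))
im=snap('wrist','w18.png');big('w18.png',0,0,512,384,1.5,'w18b.png')
im=snap('top','t18.png');big('t18.png',200,120,360,245,5,'t18b.png')
E
```

```text
t 24.1 tcp [ 582.1 -143.7  165.2] jawyaw 45.0 open 6.0 F [ 0.5 -0.7 -3.1] q [-0.28 -0.01  1.72 -0.    1.44 -1.07] tilt [ 0.001 -0.001]
(582.5, -143.8, 110, 45) delta [-0.0004  0.0003  0.0552] n50 1.1 twist 0.0 alt -180.0
```

View pics/w18b.png

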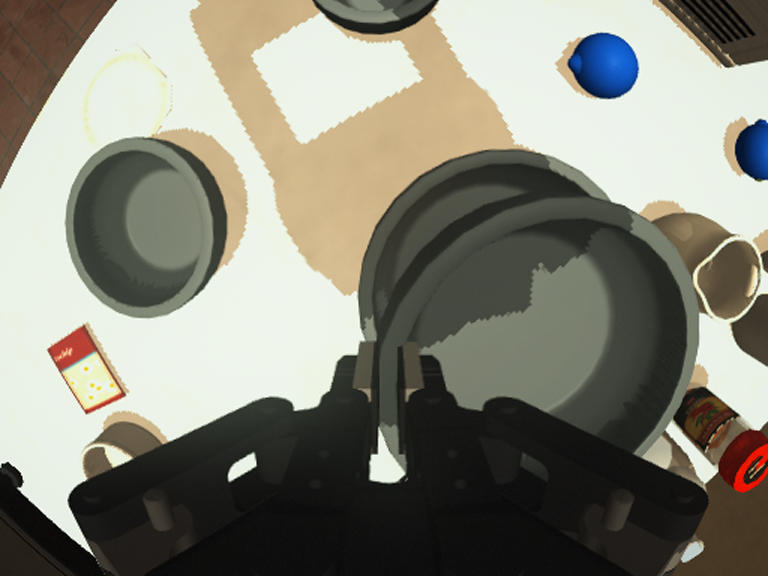

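View pics/t18b.png

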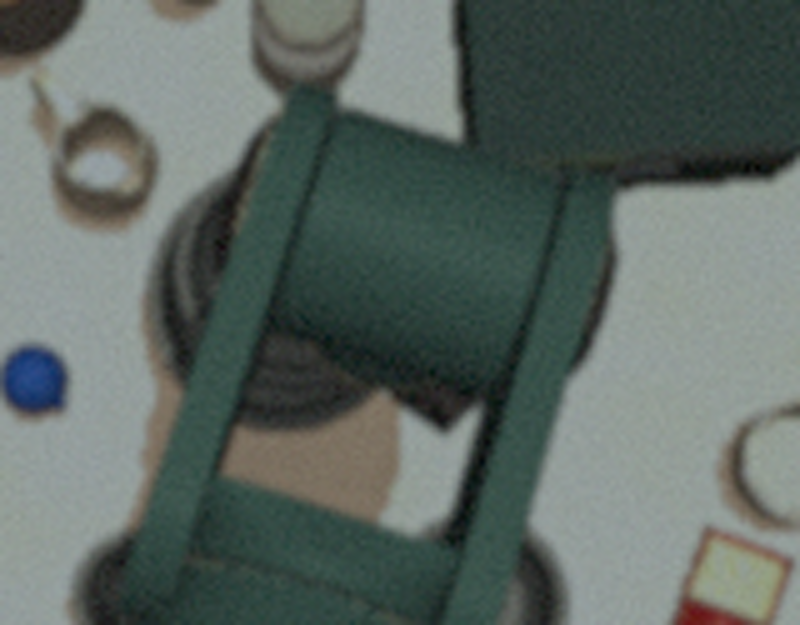

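```bash
python3 - <<'E'
from circ import *
im=load('w18')
for z in (152,154): print('b',cfit(im,[(385,330),(405,290),(440,250),(500,212),(570,197),(640,217),(683,265),(698,330),(688,390)],1.5,z,68))
print('a',cfit(im,[(359,285),(375,232),(415,185),(470,156),(525,150),(575,168),(605,194)],1.5,60,82))
E
```

```text
b (array([ 629.1, -108.5]), array([-3.3, -2. , -0.9,  0.4,  1.7,  1.7,  0.2, -2.2, -3.7]), array([ 625.6, -103.5,   63.5]))
b (array([ 628.4, -109.4]), array([-3.9, -2.4, -1. ,  0.6,  2. ,  2. ,  0.3, -2.5, -4.5]), array([ 624.2, -103.4,   62.5]))
a (array([630.7, -99.5]), array([-0.2,  0.2, -0.3, -0.2,  0.7,  0.1, -0.6]), array([629.9, -99.1,  81.3]))
```

```bash
python3 - <<'E'
from circ import *
im=load('w18')
pts=[(385,330),(405,290),(440,250),(500,212),(570,197),(640,217),(683,265),(698,330),(688,390)]
pb=np.array([[(u+.5)/1.5-.5,(v+.5)/1.5-.5] for u,v in pts])
# rim: circle through pinch point, tilt about tangential axis (angle t) and centre tangential offset s, radial offset r
tcp=np.array([582.1,-143.7,165.2])
def cen(p):
    rad=np.array([np.cos(np.pi/4),np.sin(np.pi/4),0]);tan=np.array([-rad[1],rad[0],0])
    t,s,h=p; r2=rad*np.cos(t)+np.array([0,0,-np.sin(t)])
    t2,=[np.array(tan)]
    c=tcp+np.array([0,0,-12+h])+r2*64+tan*s
    return c,r2,t2
def res(p):
    c,r2,t2=cen(p); n=np.cross(r2,t2); out=[]
    for u,v in pb:
        o,d=ray(im,u,v,True); X=o+d*((c-o)@n)/(d@n); out.append(np.linalg.norm(X-c)-68)
    return np.array(out+[0.3*p[2]])
s=least_squares(res,[0,0,0]); print(np.degrees(s.x[0]),s.x[1:],s.fun.round(1),cen(s.x)[0])
E
```

```text
2.488869776001197 [-6.80813631 -5.87882648] [ 1.1  1.1  0.7  0.1 -0.1 -0.5 -0.9 -0.6  0.9 -1.8] [ 632.12622338 -103.30193532  144.54195352]
```

```bash
cat > tiltfit.py <<'E'
from circ import *
def tf(im,pts,tcp,yaw,Rr,sc=1.5,mode='all',w=0.15):
    pb=np.array([[(u+.5)/sc-.5,(v+.5)/sc-.5] for u,v in pts]); tcp=np.array(tcp)
    rad=np.array([np.cos(yaw),np.sin(yaw),0]);tan=np.array([-rad[1],rad[0],0]);up=np.array([0,0,1.])
    def cen(p):
        t,ro,s,h,dr=p
        M=Ro.from_rotvec(tan*t).as_matrix()@Ro.from_rotvec(rad*ro).as_matrix()
        c=tcp+up*(-12+h)+M@(rad*(Rr-4+dr)+tan*s)
        return c,M@up
    def res(p):
        c,n=cen(p); out=[]
        for u,v in pb:
            o,d=ray(im,u,v,True); X=o+d*((c-o)@n)/(d@n); out.append(np.linalg.norm(X-c)-Rr)
        return np.array(out+[20*w*p[0],20*w*p[1],w*p[2],w*p[3],w*p[4]])
    s=least_squares(res,[0,0,0,0,0])
    return 'tilt,roll deg',np.degrees(s.x[:2]).round(1),'tan,h,dr',s.x[2:].round(1),'cen',cen(s.x)[0].round(1),'rms',np.sqrt(np.mean(s.fun[:-5]**2)).round(2)
E
python3 - <<'E'
from tiltfit import *
y=np.pi/4
print(*tf(load('w16'),[(381,390),(392,320),(450,230),(510,187),(570,178),(640,190),(697,245),(717,320),(706,380)],(541.6,-317.2,72.1),y,68))
print(*tf(load('w18'),[(385,330),(405,290),(440,250),(500,212),(570,197),(640,217),(683,265),(698,330),(688,390)],(582.1,-143.7,165.2),y,68))
big('w18.png',240,90,480,300,3.3,'w18c.png')
E
```

```text
tilt,roll deg [ 1.  -2.3] tan,h,dr [ 0.5 -0.2  1.5] cen [ 587.6 -270.5   58.7] rms 0.43
tilt,roll deg [ 4.  -1.9] tan,h,dr [-6.7 -0.2 -1.9] cen [ 630.7 -104.6  148.9] rms 0.13
```

View pics/w18c.png

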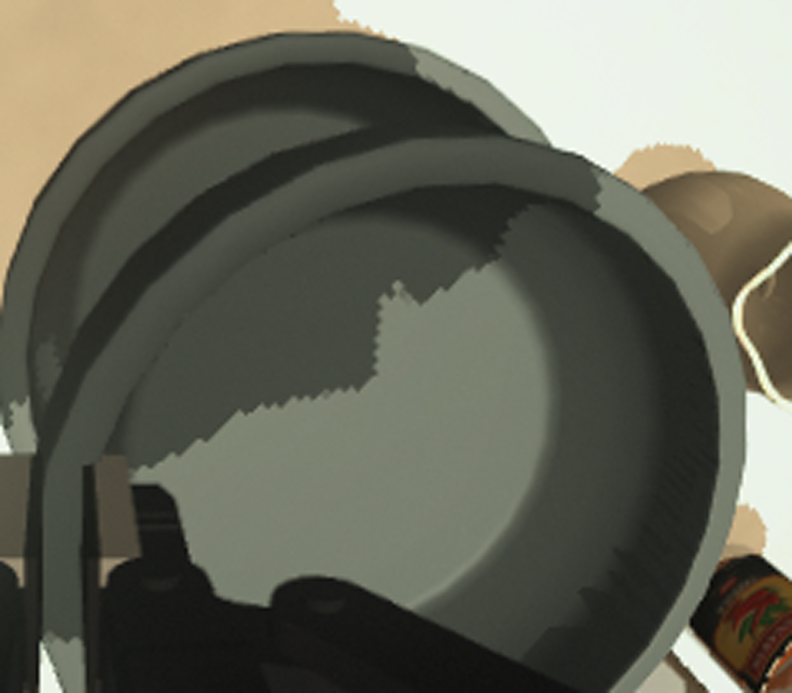

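```bash
python3 - <<'E'
from tiltfit import *
y=np.pi/4
pts=[(46,520),(60,450),(100,372),(170,285),(250,215),(330,168),(400,143),(460,135),(530,145),(600,175),(660,225),(710,290),(740,370),(745,440),(722,540)]
pts=[((u+.5)/3.3-.5+240,(v+.5)/3.3-.5+90) for u,v in pts]
print(*tf(load('w18'),pts,(582.1,-143.7,165.2),y,68,sc=1))
print(cfit(load('w18'),pts,1,153,68))
E
```

```text
tilt,roll deg [ 5.1 -1.3] tan,h,dr [-7.3 -1.   0.4] cen [ 632.6 -103.5  146.7] rms 0.6
(array([ 630.3, -108.3]), array([-5. , -3.7, -3.2, -2.3, -0.7,  0.9,  2.2,  2.8,  2.5,  1.6,  0. ,
       -0.9, -2. , -3.6, -7.2]), array([ 624.5, -102.1,   61.3]))
```

Emit:
{"op": "move_arm", "data": {
  "motion": [
    {"delta_pos": [0.0045,0.0015,0.015],"twist": 0.0,"fingers": 0.0},
    {"delta_pos": [0.0045,0.0015,0.03],"twist": 0.0,"fingers": 0.0},
    {"delta_pos": [0.0045,0.0015,0.045],"twist": 0.0,"fingers": 0.0},
    {"delta_pos": [0.0045,0.0015,0.053],"twist": 0.0,"fingers": 0.0},
    {"delta_pos": [0.0045,0.0015,0.053],"twist": 0.0,"fingers": 0.0}
  ]
}}

```text
time: 24.7
eef_pos: [579.7, -139.1, 111.0]
tcp_rot: [0.383, 0.924, -0.0, -0.001]
contact_force: [0.4, 0.8, -2.4]
opening: 5.9
```

```bash
python3 - <<'E'
from h import *
plan()
im=snap('wrist','w19.png');big('w19.png',240,90,480,300,3.3,'w19c.png')
E
```

```text
t 24.7 tcp [ 579.7 -139.1  111. ] jawyaw 45.0 open 5.9 F [ 0.4  0.8 -2.4] q [-0.28  0.02  1.78  0.    1.35 -1.06] tilt [ 0.002 -0.001]
```

View pics/w19c.png

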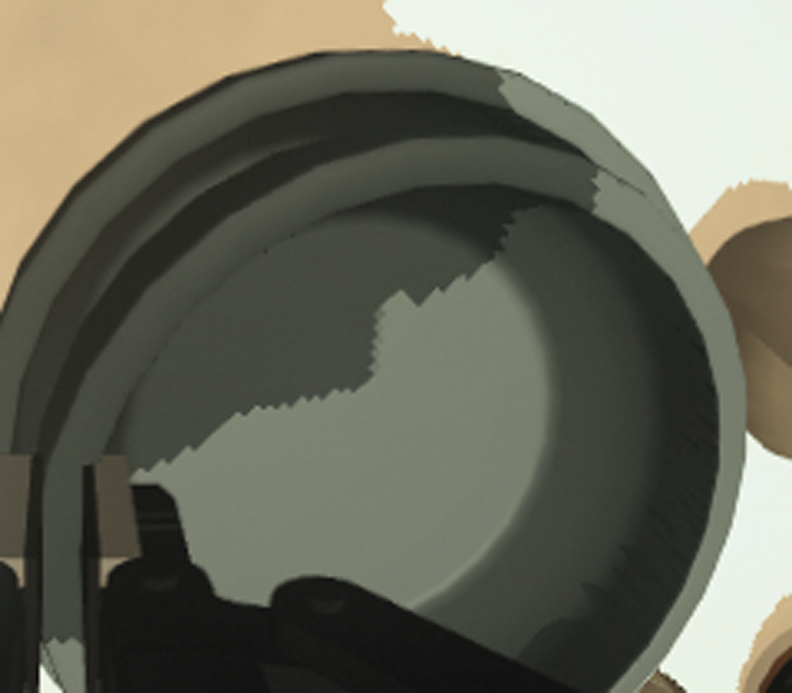

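```bash
python3 - <<'E'
from tiltfit import *
y=np.pi/4
cv=lambda P:[((u+.5)/3.3-.5+240,(v+.5)/3.3-.5+90) for u,v in P]
pb=[(46,520),(60,450),(100,372),(170,285),(250,215),(330,168),(400,143),(460,135),(530,145),(600,175),(660,225),(710,290),(740,370),(745,440),(722,540)]
im=load('w19')
print(*tf(im,cv(pb),(579.7,-139.1,111),y,68,sc=1))
print(cfit(im,cv([(5,310),(75,190),(150,120),(230,75),(320,52),(420,52),(510,70),(590,115),(650,170),(690,225)]),1,60,82))
# near-square check using ellipse centre at assumed z
for z in (90,93,96,99): print(z,cfit(im,cv(pb),1,z,68))
E
```

```text
tilt,roll deg [ 5.1 -1.2] tan,h,dr [-7.3 -1.   0.3] cen [630.1 -98.9  92.4] rms 0.6
(array([629.3, -99.1]), array([-1. ,  0.3,  0.8,  0.9,  0.2, -0.7, -0.4, -0.7, -0.2,  0.9]), array([629.2, -99. ,  81.9]))
90 (array([ 630.3, -100.3]), array([-1.5, -1.2, -1.8, -1.9, -1.1,  0.1,  1.2,  1.7,  1.4,  0.7, -0.5,
       -0.7, -0.7, -1.3, -3.5]), array([628.1, -97.9,  65.3]))
93 (array([ 629.5, -101.4]), array([-2.7, -2.1, -2.3, -2.1, -1. ,  0.4,  1.5,  2.1,  1.8,  1. , -0.3,
       -0.8, -1.2, -2.2, -4.9]), array([626. , -97.7,  64. ]))
96 (array([ 628.6, -102.6]), array([-3.9, -3. , -2.8, -2.2, -0.9,  0.6,  1.8,  2.4,  2.1,  1.3, -0.1,
       -0.8, -1.7, -2.9, -6.2]), array([623.9, -97.6,  62.6]))
99 (array([ 627.8, -103.7]), array([-5. , -3.8, -3.3, -2.3, -0.7,  0.9,  2.2,  2.8,  2.5,  1.6,  0.1,
       -0.9, -2.1, -3.7, -7.4]), array([621.9, -97.4,  61.2]))
```

Emit:
{"op": "move_arm", "data": {
  "motion": [
    {"delta_pos": [0.0,0.0,0.005],"twist": 0.0,"fingers": 0.0},
    {"delta_pos": [0.0,0.0,0.01],"twist": 0.0,"fingers": 0.0},
    {"delta_pos": [0.0,0.0,0.013],"twist": 0.0,"fingers": 0.0},
    {"delta_pos": [0.0,0.0,0.015],"twist": 0.0,"fingers": 0.0},
    {"delta_pos": [0.0,0.0,0.016],"twist": 0.0,"fingers": 0.0}
  ]
}}

```text
time: 25.25
eef_pos: [580.3, -139.1, 96.8]
tcp_rot: [0.383, 0.924, 0.0, -0.0]
contact_force: [1.0, 0.7, -3.6]
opening: 5.9
```

Emit:
{"op": "move_arm", "data": {
  "motion": [
    {"delta_pos": [0.0,0.0,0.001],"twist": 0.0,"fingers": 0.0},
    {"delta_pos": [0.0,0.0,0.003],"twist": 0.0,"fingers": 0.0},
    {"delta_pos": [0.0,0.0,0.003],"twist": 0.0,"fingers": 0.0}
  ]
}}

```text
time: 25.55
eef_pos: [580.3, -139.1, 93.7]
tcp_rot: [0.383, 0.924, -0.0, -0.0]
contact_force: [-0.6, -0.2, -3.1]
opening: 6.1
```

Emit:
{"op": "move_arm", "data": {
  "motion": [
    {"delta_pos": [0.0,0.0,0.001],"twist": 0.0,"fingers": 0.0},
    {"delta_pos": [0.0,0.0,0.003],"twist": 0.0,"fingers": 0.0},
    {"delta_pos": [0.0,0.0,0.003],"twist": 0.0,"fingers": 0.0}
  ]
}}

```text
time: 25.85
eef_pos: [580.3, -139.1, 90.7]
tcp_rot: [0.383, 0.924, -0.0, -0.0]
contact_force: [0.1, -0.3, -3.2]
opening: 6.1
```

Emit:
{"op": "move_arm", "data": {
  "motion": [
    {"delta_pos": [0.0,0.0,0.001],"twist": 0.0,"fingers": 0.0},
    {"delta_pos": [0.0,0.0,0.002],"twist": 0.0,"fingers": 0.0},
    {"delta_pos": [0.0,0.0,0.002],"twist": 0.0,"fingers": 0.0}
  ]
}}

```text
time: 26.15
eef_pos: [580.3, -139.2, 89.0]
tcp_rot: [0.383, 0.924, -0.0, 0.0]
contact_force: [-0.5, -0.5, -1.9]
opening: 6.2
```

Emit:
{"op": "move_arm", "data": {
  "motion": [
    {"delta_pos": [0.0,0.0,0.001],"twist": 0.0,"fingers": 0.0},
    {"delta_pos": [0.0,0.0,0.002],"twist": 0.0,"fingers": 0.0},
    {"delta_pos": [0.0,0.0,0.002],"twist": 0.0,"fingers": 0.0}
  ]
}}

```text
time: 26.45
eef_pos: [580.4, -139.2, 87.0]
tcp_rot: [0.383, 0.924, -0.0, 0.0]
contact_force: [-1.0, -0.7, 0.3]
opening: 6.4
```

```bash
python3 - <<'E'
from h import *
plan()
im=snap('wrist','w20.png');big('w20.png',240,90,480,300,3.3,'w20c.png')
E
```

```text
t 26.45 tcp [ 580.4 -139.2   87. ] jawyaw 45.0 open 6.4 F [-1.  -0.7  0.3] q [-0.28  0.04  1.8  -0.    1.3  -1.06] tilt [-0.  0.]
```

View pics/w20c.png

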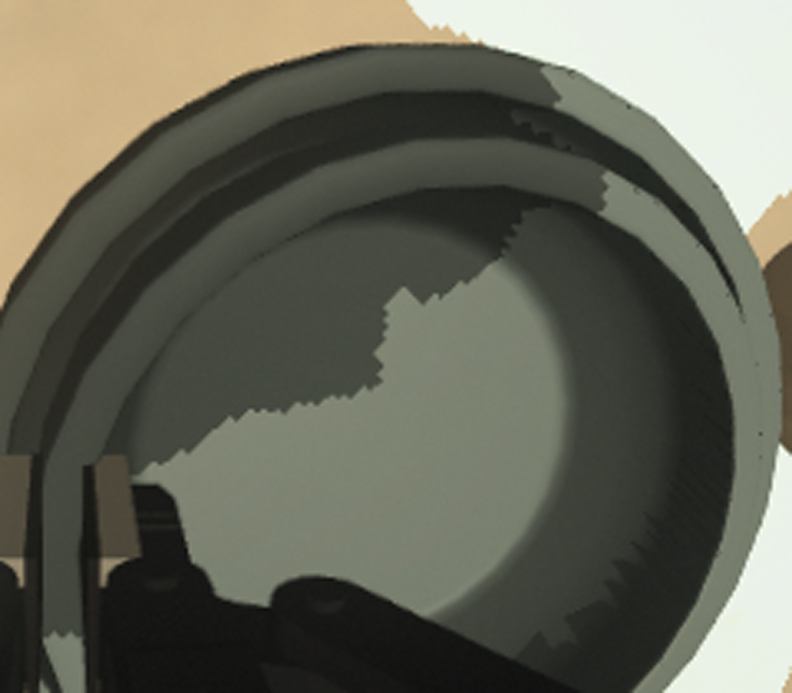

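```bash
python3 - <<'E'
from tiltfit import *
y=np.pi/4
cv=lambda P:[((u+.5)/3.3-.5+240,(v+.5)/3.3-.5+90) for u,v in P]
pb=[(46,520),(75,410),(140,318),(230,235),(320,178),(400,147),(470,138),(540,148),(610,175),(660,215),(710,278),(745,345),(760,420)]
im=load('w20')
print(*tf(im,cv(pb),(580.4,-139.2,87),y,68,sc=1))
print(cfit(im,cv([(5,310),(75,200),(160,120),(250,72),(350,47),(460,45),(550,65),(640,125),(710,185),(750,240),(775,320)]),1,60,82))
E
```

```text
tilt,roll deg [ 3.8 -5.2] tan,h,dr [-7.3  3.   0.2] cen [630.8 -99.   74.4] rms 0.49
(array([ 628.7, -100.4]), array([-1.3,  0. ,  1. ,  1. ,  0.4, -0. , -0.1, -2. , -0.6,  0.9,  0.7]), array([ 628.7, -100.4,   81.9]))
```

Emit:
{"op": "move_arm", "data": {
  "motion": [
    {"delta_pos": [0.0,0.0,0.001],"twist": 0.0,"fingers": 0.0},
    {"delta_pos": [0.0,0.0,0.002],"twist": 0.0,"fingers": 0.0},
    {"delta_pos": [0.0,0.0,0.002],"twist": 0.0,"fingers": 0.0}
  ]
}}

```text
time: 26.8
eef_pos: [580.4, -139.2, 85.6]
tcp_rot: [0.383, 0.924, -0.0, 0.0]
contact_force: [-6.2, -0.4, 7.1]
opening: 5.7
```

Emit:
{"op": "move_arm", "data": {
  "motion": [
    {"delta_pos": [0.0,0.0,0.0005],"twist": 0.0,"fingers": 0.0},
    {"delta_pos": [0.0,0.0,0.001],"twist": 0.0,"fingers": 0.0},
    {"delta_pos": [0.0,0.0,0.001],"twist": 0.0,"fingers": 0.0}
  ]
}}

```text
time: 27.1
eef_pos: [580.5, -139.2, 85.6]
tcp_rot: [0.383, 0.924, -0.0, 0.0]
contact_force: [-10.8, 1.1, 16.9]
opening: 6.0
```

Emit:
{"op": "move_arm", "data": {
  "motion": [
    {"delta_pos": [0.0,0.0,0.0],"twist": 0.0,"fingers": 0.15},
    {"delta_pos": [0.0,0.0,0.0],"twist": 0.0,"fingers": 0.22},
    {"delta_pos": [0.0,0.0,0.0],"twist": 0.0,"fingers": 0.25},
    {"delta_pos": [0.0,0.0,0.0],"twist": 0.0,"fingers": 0.25},
    {"delta_pos": [0.0,0.0,-0.02],"twist": 0.0,"fingers": 0.25},
    {"delta_pos": [0.0,0.0,-0.05],"twist": 0.0,"fingers": 0.3},
    {"delta_pos": [0.0,0.0,-0.09],"twist": 0.0,"fingers": 0.3},
    {"delta_pos": [0.0,0.0,-0.12],"twist": 0.0,"fingers": 0.3}
  ]
}}

```text
time: 27.9
eef_pos: [580.5, -139.1, 206.2]
tcp_rot: [0.383, 0.924, 0.0, 0.001]
contact_force: [-0.7, 0.3, -0.2]
opening: 25.6
```

```bash
python3 - <<'E'
from h import *
plan()
im=snap('wrist','w21.png');big('w21.png',0,0,512,384,1.5,'w21b.png')
im=snap('scene','s21.png');big('s21.png',200,120,400,270,4,'s21b.png')
E
```

```text
t 27.9 tcp [ 580.5 -139.1  206.2] jawyaw 45.0 open 25.6 F [-0.7  0.3 -0.2] q [-0.28 -0.04  1.68  0.    1.5  -1.06] tilt [-0.001  0.001]
```

View pics/w21b.png

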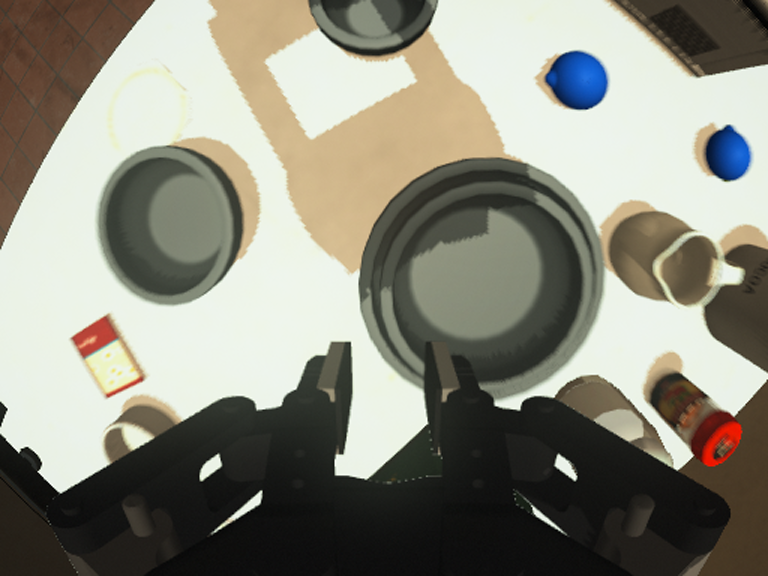

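View pics/s21b.png

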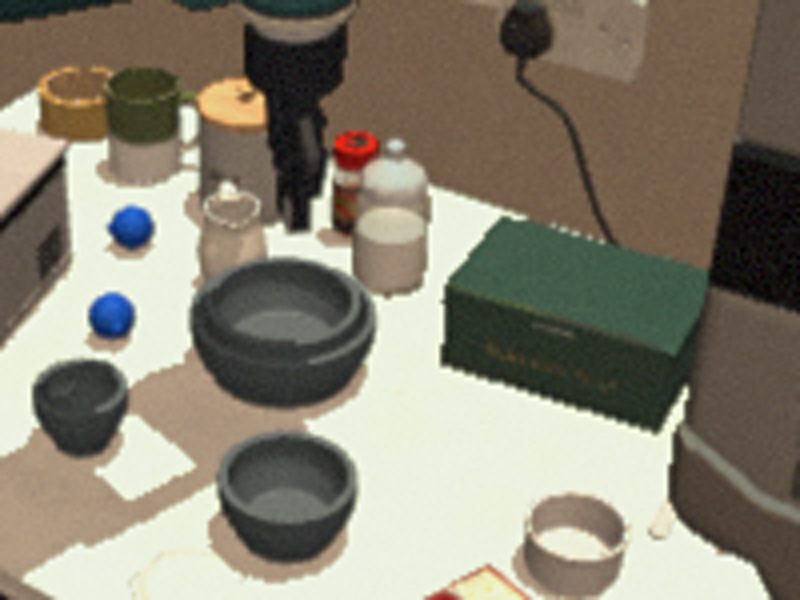

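```bash
python3 - <<'E'
from h import *
big('w21.png',230,95,410,270,4.4,'w21c.png')
E
```

```text
(no output)
```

View pics/w21c.png

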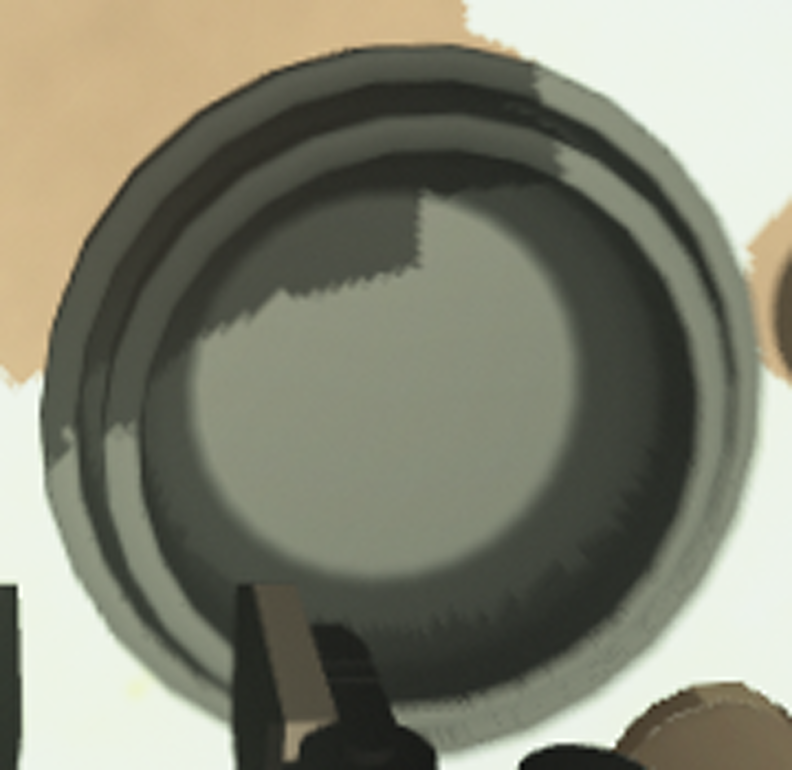

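```bash
cat >> circ.py <<'E'
def planefit(im,pts,z,R,fish=True):
    """free centre + tilt, fixed R and height of centre z; pts in image px"""
    rays=[ray(im,u,v,fish) for u,v in pts]
    def res(p,full=False):
        n=np.array([p[2],p[3],1.]); n/=np.linalg.norm(n); c=np.array([p[0],p[1],z])
        return np.array([np.linalg.norm(o+d*((c-o)@n)/(d@n)-c)-R for o,d in rays])
    c0=np.mean([o+d*(z-o[2])/d[2] for o,d in rays],0)
    s=least_squares(res,[c0[0],c0[1],0,0]); return s.x[:2].round(1),'tilt deg',np.degrees(s.x[2:]).round(1),'rms',np.sqrt(np.mean(s.fun**2)).round(2)
def edge(im,c,R,z,w=6,step=4,fish=True,sign=0,skip=()):
    """strongest gradient points near predicted circle; returns px list"""
    g=cv2.GaussianBlur(cv2.cvtColor(np.array(im['color']),cv2.COLOR_RGB2GRAY),(0,0),0.7).astype(np.float32)
    out=[]
    for a in np.radians(np.arange(0,360,step)):
        rs=np.arange(R-w,R+w,0.3)
        P=np.array([proj(im,(c[0]+r*np.cos(a),c[1]+r*np.sin(a),z),fish) for r in rs],np.float32)
        v=cv2.remap(g,P[:,0].reshape(1,-1),P[:,1].reshape(1,-1),cv2.INTER_LINEAR)[0]
        d=np.gradient(v)*(sign or 1); d=np.abs(d) if sign==0 else d
        k=int(np.argmax(d)); out.append((np.degrees(a),rs[k],d[k],*P[k]))
    return np.array(out)
E
python3 - <<'E'
from circ import *
im=load('w21')
cv=lambda P:[((u+.5)/4.4-.5+230,(v+.5)/4.4-.5+95) for u,v in P]
A=[(42,420),(60,300),(105,205),(180,125),(270,72),(370,46),(460,47),(560,78),(640,128),(710,205),(745,280),(757,380),(745,470),(715,550)]
B=[(103,430),(112,360),(150,270),(220,190),(300,135),(370,114),(450,115),(540,140),(615,185),(680,255),(715,320),(730,400)]
print('a',cfit(im,cv(A),1,60,82),planefit(im,cv(A),60,82))
print('b',cfit(im,cv(B),1,72,68),planefit(im,cv(B),72,68))
Bi=[(140,420),(150,360),(190,285),(250,215),(330,165),(400,150),(480,155),(560,180),(630,235),(675,300),(696,380),(690,460),(660,550),(600,630)]
print('b inner',cfit(im,cv(Bi),1,72,60),planefit(im,cv(Bi),72,60))
E
```

```text
a (array([629.1, -99.4]), array([-1.5, -0.7,  0.2,  0.4,  0.3,  0.1, -0.2, -0.7, -0.5,  0.3,  0.6,
       -0.3, -0.8, -0.9]), array([628.6, -98.7,  81.3])) (array([ 615. , -101.7]), 'tilt deg', array([-44.9,  -3.2]), 'rms', np.float64(0.87))
b (array([629. , -99.8]), array([-0.8, -0.3,  0.1,  0.3,  1.3,  1.2, -0.1, -1.1, -1.4, -0.8,  0.5,
        1.2]), array([629. , -99.7,  68. ])) (array([628.4, -97.8]), 'tilt deg', array([-12.4,   8.9]), 'rms', np.float64(0.39))
b inner (array([628.8, -98.6]), array([ 0.4,  0.7, -0.1,  0.3,  0.9,  0.3, -0.4, -0.1, -0.2,  0.4,  0.3,
       -0.3,  0.5,  1.5]), array([629. , -99.1,  60.6])) (array([628.5, -98.7]), 'tilt deg', array([-1.9,  0.5]), 'rms', np.float64(0.39))
```

```bash
python3 - <<'E'
from circ import *
im=load('w21')
print('c',cfit(im,[(98,220),(108,180),(135,152),(165,146),(200,155),(230,190),(242,225),(235,265),(210,295),(170,304),(130,285)],1.5,59,54))
print('d',cfit(im,[(310,8),(325,30),(350,48),(385,52),(415,38),(434,12)],1.5,58,40))
plan((413.5,-256.5,150,45))
E
```

```text
c (array([ 451.3, -218. ]), array([ 2.4,  1.9,  0.9, -1.2, -0.7, -0.7,  1.8,  2. ,  1.3, -0.5, -1.7]), array([ 451.2, -218.1,   54.5]))
d (array([447.1, -18.4]), array([-0.1, -1.4,  0.2,  1.2, -0.1, -1.2]), array([448.4, -19.8,  38.6]))
t 28.0 tcp [ 581.7 -139.5  208.8] jawyaw 45.0 open 25.5 F [-0.1 -0.5  0.1] q [-0.28 -0.04  1.67  0.    1.5  -1.06] tilt [-0.006  0.003]
(413.5, -256.5, 150, 45) delta [ 0.0366 -0.2018  0.058 ] n50 4.3 twist 0.0 alt -180.0
```

Emit:
{"op": "move_arm", "data": {
  "motion": [
    {"delta_pos": [0.0366,-0.202,0.058],"twist": 0.0,"fingers": 0.3},
    {"delta_pos": [0.0366,-0.202,0.058],"twist": 0.0,"fingers": 0.3},
    {"delta_pos": [0.0366,-0.202,0.058],"twist": 0.0,"fingers": 0.3},
    {"delta_pos": [0.0366,-0.202,0.058],"twist": 0.0,"fingers": 0.3},
    {"delta_pos": [0.0366,-0.202,0.058],"twist": 0.0,"fingers": 0.3},
    {"delta_pos": [0.0366,-0.202,0.058],"twist": 0.0,"fingers": 0.3},
    {"delta_pos": [0.0366,-0.202,0.058],"twist": 0.0,"fingers": 0.3}
  ]
}}

```text
time: 28.7
eef_pos: [412.3, -256.0, 146.2]
tcp_rot: [0.383, 0.924, 0.0, 0.0]
contact_force: [0.4, -0.0, -0.6]
opening: 25.8
```

```bash
python3 - <<'E'
from h import *
plan()
im=snap('wrist','w22.png');big('w22.png',230,95,410,270,4.4,'w22c.png');big('w22.png',0,0,512,384,1.5,'w22b.png')
E
```

```text
t 28.7 tcp [ 412.3 -256.   146.2] jawyaw 45.0 open 25.8 F [ 0.4 -0.  -0.6] q [-0.61 -0.26  1.97  0.    1.43 -1.39] tilt [-0.  0.]
```

View pics/w22b.png

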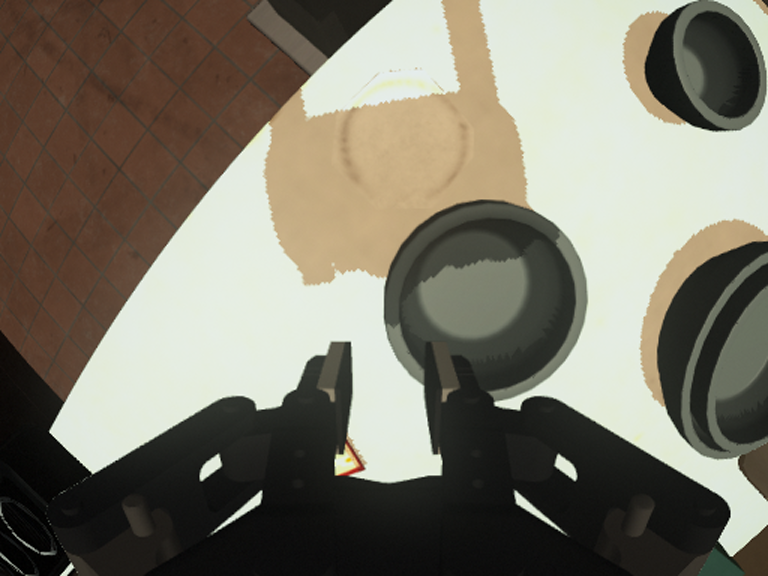

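```bash
python3 - <<'E'
from circ import *
im=load('w22')
print('c',cfit(im,[(385,300),(395,255),(425,218),(480,200),(530,210),(570,245),(587,295),(575,350),(545,383),(510,399),(398,355)],1.5,59,54))
plan((415,-255,72,45))
E
```

```text
c (array([ 448.5, -220.3]), array([-1.2,  1.1,  2.4,  0.7, -0.9, -1.9, -0.8,  1.3,  1.3,  0.2, -2. ]), array([ 448.5, -220.3,   54. ]))
t 28.75 tcp [ 412.6 -255.8  146.3] jawyaw 45.0 open 25.2 F [0.4 0.5 0.4] q [-0.61 -0.26  1.97  0.    1.43 -1.39] tilt [-0.  0.]
(415, -255, 72, 45) delta [-0.0011  0.0022  0.0743] n50 1.5 twist 0.0 alt -180.0
```

Emit:
{"op": "move_arm", "data": {
  "motion": [
    {"delta_pos": [-0.0005,0.001,0.03],"twist": 0.0,"fingers": 0.3},
    {"delta_pos": [-0.0005,0.001,0.055],"twist": 0.0,"fingers": 0.3},
    {"delta_pos": [-0.0005,0.001,0.068],"twist": 0.0,"fingers": 0.3},
    {"delta_pos": [-0.0005,0.001,0.0745],"twist": 0.0,"fingers": 0.3},
    {"delta_pos": [-0.0005,0.001,0.0745],"twist": 0.0,"fingers": 0.3},
    {"delta_pos": [-0.0005,0.001,0.0745],"twist": 0.0,"fingers": 0.15},
    {"delta_pos": [-0.0005,0.001,0.0745],"twist": 0.0,"fingers": 0.1},
    {"delta_pos": [-0.0005,0.001,0.0745],"twist": 0.0,"fingers": 0.0},
    {"delta_pos": [-0.0005,0.001,0.0745],"twist": 0.0,"fingers": 0.0},
    {"delta_pos": [-0.0005,0.001,0.0745],"twist": 0.0,"fingers": 0.0}
  ]
}}

```text
time: 29.75
eef_pos: [413.3, -256.2, 72.6]
tcp_rot: [0.383, 0.924, -0.0, 0.001]
contact_force: [1.2, -0.8, 6.1]
opening: 7.2
```

Emit:
{"op": "move_arm", "data": {
  "motion": [
    {"delta_pos": [0.0,0.0,-0.005],"twist": 0.0,"fingers": 0.0},
    {"delta_pos": [0.0,0.0,-0.015],"twist": 0.0,"fingers": 0.0},
    {"delta_pos": [0.0,0.0,-0.03],"twist": 0.0,"fingers": 0.0},
    {"delta_pos": [0.0,0.0,-0.05],"twist": 0.0,"fingers": 0.0},
    {"delta_pos": [0.0,0.0,-0.075],"twist": 0.0,"fingers": 0.0},
    {"delta_pos": [0.0,0.0,-0.1],"twist": 0.0,"fingers": 0.0},
    {"delta_pos": [0.0,0.0,-0.11],"twist": 0.0,"fingers": 0.0},
    {"delta_pos": [0.0,0.0,-0.11],"twist": 0.0,"fingers": 0.0}
  ]
}}

```text
time: 30.55
eef_pos: [413.1, -256.1, 183.3]
tcp_rot: [0.383, 0.924, -0.0, 0.001]
contact_force: [0.3, -0.7, -3.0]
opening: 6.9
```

```bash
python3 - <<'E'
from h import *
plan((629-35.4,-99.3-35.4,180,45))
im=snap('wrist','w23.png');big('w23.png',230,95,410,270,4.4,'w23c.png')
E
```

```text
t 30.55 tcp [ 413.1 -256.1  183.3] jawyaw 45.0 open 6.9 F [ 0.3 -0.7 -3. ] q [-0.61 -0.28  1.93 -0.    1.49 -1.39] tilt [-0.003  0.   ]
(593.6, -134.7, 180, 45) delta [-0.0418  0.2134  0.0035] n50 4.4 twist 0.0 alt -180.0
```

View pics/w23c.png

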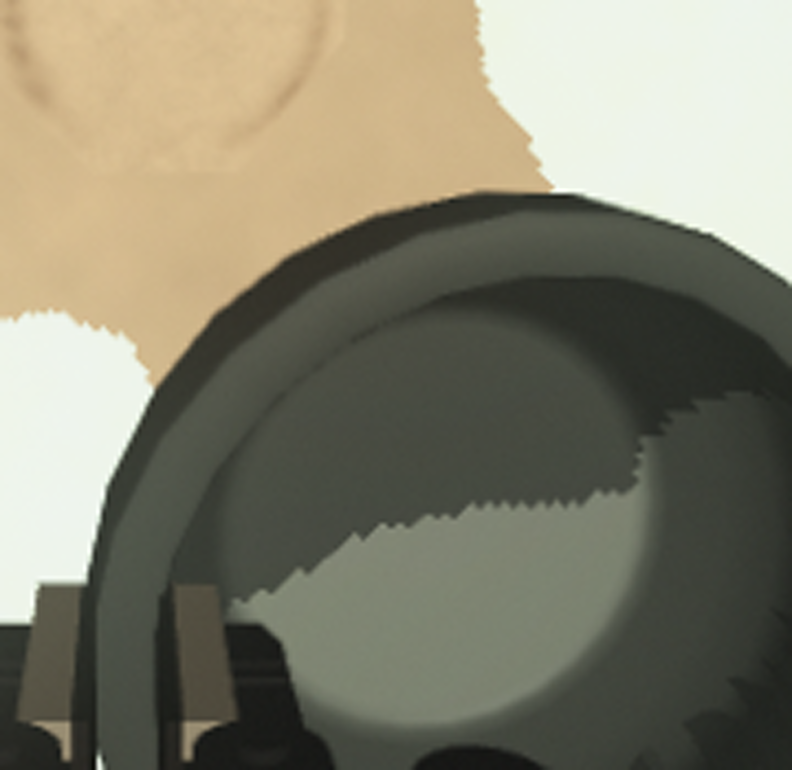

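Bowl_c is held, so carry it above the nest (z 180, its underside clears at about 109).

Emit:
{"op": "move_arm", "data": {
  "motion": [
    {"delta_pos": [-0.008,0.04,0.0],"twist": 0.0,"fingers": 0.0},
    {"delta_pos": [-0.016,0.085,0.0],"twist": 0.0,"fingers": 0.0},
    {"delta_pos": [-0.026,0.13,0.0],"twist": 0.0,"fingers": 0.0},
    {"delta_pos": [-0.034,0.17,0.0],"twist": 0.0,"fingers": 0.0},
    {"delta_pos": [-0.04,0.2,0.0],"twist": 0.0,"fingers": 0.0},
    {"delta_pos": [-0.042,0.2135,0.003],"twist": 0.0,"fingers": 0.0},
    {"delta_pos": [-0.042,0.2135,0.003],"twist": 0.0,"fingers": 0.0}
  ]
}}

```text
time: 31.3
eef_pos: [593.5, -133.5, 176.2]
tcp_rot: [0.382, 0.924, -0.0, -0.002]
contact_force: [0.4, -0.1, -2.7]
opening: 6.9
```

```bash
python3 - <<'E'
from h import *
plan()
im=snap('wrist','w24.png');big('w24.png',230,85,460,260,3.4,'w24c.png')
E
```

```text
t 31.3 tcp [ 593.5 -133.5  176.2] jawyaw 45.1 open 6.9 F [ 0.4 -0.1 -2.7] q [-0.26  0.    1.68  0.    1.46 -1.05] tilt [ 0.003 -0.002]
```

View pics/w24c.png

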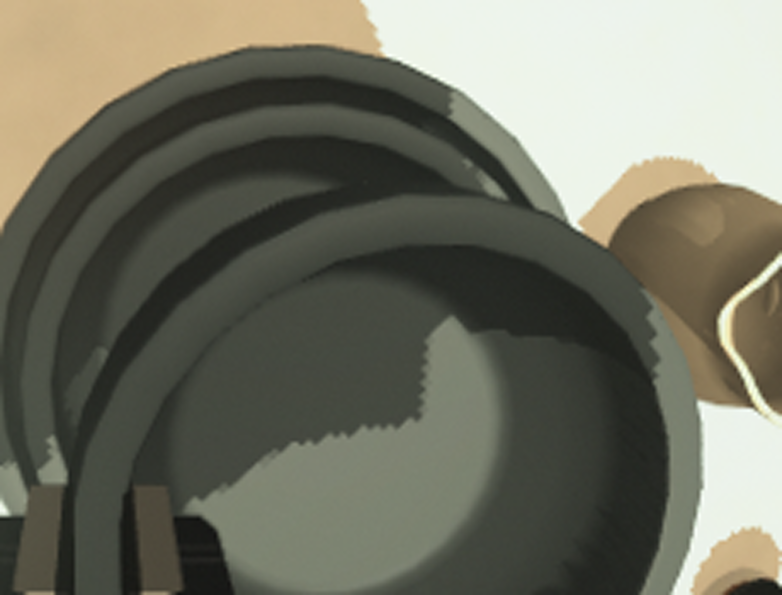

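```bash
python3 - <<'E'
from tiltfit import *
y=np.pi/4
cv=lambda P:[((u+.5)/3.4-.5+230,(v+.5)/3.4-.5+85) for u,v in P]
im=load('w24')
C=[(76,530),(80,460),(110,380),(160,310),(230,250),(310,210),(380,195),(440,194),(520,208),(590,245),(650,305),(685,370),(702,450),(695,530),(670,590)]
print(*tf(im,cv(C),(593.5,-133.5,175.2),y,54,sc=1))
print(cfit(im,cv(C),1,160,54))
print('b',cfit(im,cv([(22,400),(40,310),(90,215),(150,155),(230,115),(300,104),(380,115),(450,145),(485,170)]),1,72,68))
E
```

```text
tilt,roll deg [-0.8 -1.7] tan,h,dr [ 1.5 -8.3 -0.5] cen [627.5 -97.4 155.5] rms 0.38
(array([626.1, -98.6]), array([-2.6, -1.3, -0.5,  0.1,  0.4,  0.6,  0.3,  0.1,  0.1, -0.3, -0.6,
       -0.6, -0.4, -0.5, -1.8]), array([625. , -97.2,  52.5]))
b (array([630.2, -99.1]), array([ 0.3, -0.9, -0.5,  0.4,  0.7,  0.4, -0.2, -0.4, -0.3]), array([629.3, -98.8,  67.3]))
```

```bash
python3 - <<'E'
from h import *
im=snap('scene','s24.png');big('s24.png',230,100,350,190,6.6,'s24b.png')
E
```

```text
(no output)
```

View pics/s24b.png

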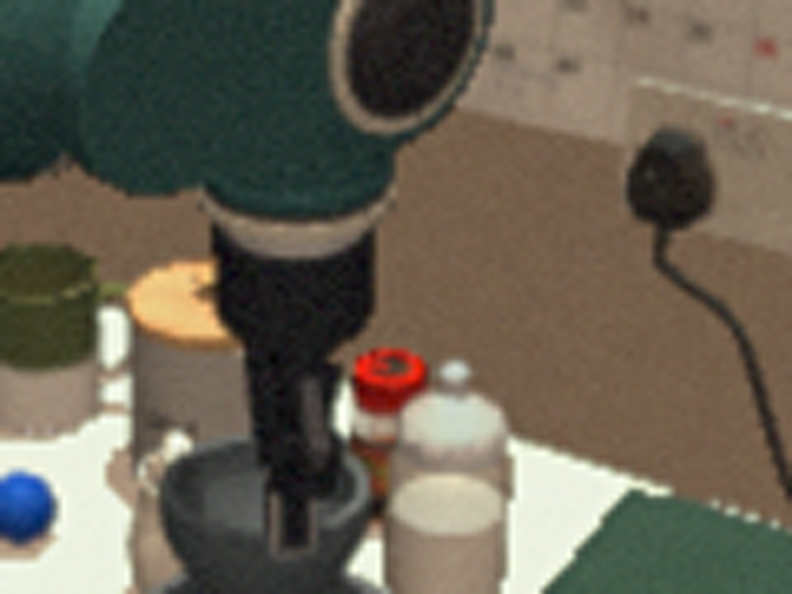

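Emit:
{"op": "move_arm", "data": {
  "motion": [
    {"delta_pos": [-0.0015,0.001,0.015],"twist": 0.0,"fingers": 0.0},
    {"delta_pos": [-0.0015,0.001,0.03],"twist": 0.0,"fingers": 0.0},
    {"delta_pos": [-0.0015,0.001,0.045],"twist": 0.0,"fingers": 0.0},
    {"delta_pos": [-0.0015,0.001,0.056],"twist": 0.0,"fingers": 0.0},
    {"delta_pos": [-0.0015,0.001,0.056],"twist": 0.0,"fingers": 0.0}
  ]
}}

```text
time: 31.9
eef_pos: [594.2, -134.8, 120.0]
tcp_rot: [0.383, 0.924, -0.0, -0.002]
contact_force: [-0.8, -0.4, -2.2]
opening: 7.0
```

```bash
python3 - <<'E'
from h import *
plan()
im=snap('wrist','w25.png');big('w25.png',230,85,460,260,3.4,'w25c.png')
E
```

```text
t 31.9 tcp [ 594.2 -134.8  120. ] jawyaw 45.0 open 7.0 F [-0.8 -0.4 -2.2] q [-0.26  0.04  1.74 -0.    1.36 -1.05] tilt [ 0.003 -0.002]
```

View pics/w25c.png

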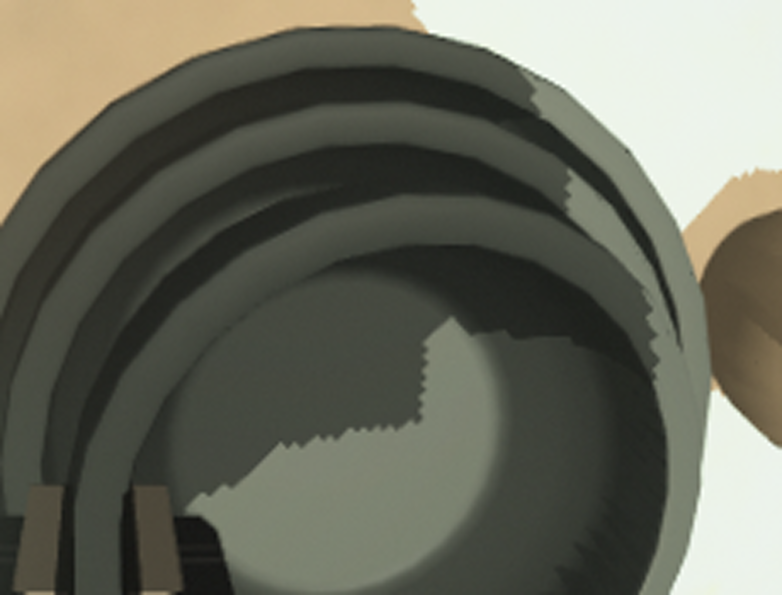

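Emit:
{"op": "move_arm", "data": {
  "motion": [
    {"delta_pos": [0.0,0.0,0.004],"twist": 0.0,"fingers": 0.0},
    {"delta_pos": [0.0,0.0,0.008],"twist": 0.0,"fingers": 0.0},
    {"delta_pos": [0.0,0.0,0.011],"twist": 0.0,"fingers": 0.0},
    {"delta_pos": [0.0,0.0,0.012],"twist": 0.0,"fingers": 0.0}
  ]
}}

```text
time: 32.35
eef_pos: [595.1, -134.8, 110.2]
tcp_rot: [0.383, 0.924, -0.0, -0.0]
contact_force: [0.8, -0.1, -3.2]
opening: 7.0
```

Emit:
{"op": "move_arm", "data": {
  "motion": [
    {"delta_pos": [0.0,0.0,0.002],"twist": 0.0,"fingers": 0.0},
    {"delta_pos": [0.0,0.0,0.004],"twist": 0.0,"fingers": 0.0},
    {"delta_pos": [0.0,0.0,0.004],"twist": 0.0,"fingers": 0.0}
  ]
}}

```text
time: 32.65
eef_pos: [595.0, -134.8, 106.2]
tcp_rot: [0.383, 0.924, -0.0, -0.0]
contact_force: [0.7, 0.3, -3.0]
opening: 7.2
```

Emit:
{"op": "move_arm", "data": {
  "motion": [
    {"delta_pos": [0.0,0.0,0.001],"twist": 0.0,"fingers": 0.0},
    {"delta_pos": [0.0,0.0,0.003],"twist": 0.0,"fingers": 0.0},
    {"delta_pos": [0.0,0.0,0.003],"twist": 0.0,"fingers": 0.0}
  ]
}}

```text
time: 32.95
eef_pos: [595.0, -134.8, 103.2]
tcp_rot: [0.383, 0.924, -0.0, -0.0]
contact_force: [-0.2, -0.5, -2.7]
opening: 7.2
```

Emit:
{"op": "move_arm", "data": {
  "motion": [
    {"delta_pos": [0.0,0.0,0.001],"twist": 0.0,"fingers": 0.0},
    {"delta_pos": [0.0,0.0,0.003],"twist": 0.0,"fingers": 0.0},
    {"delta_pos": [0.0,0.0,0.003],"twist": 0.0,"fingers": 0.0}
  ]
}}

```text
time: 33.25
eef_pos: [595.0, -134.8, 100.1]
tcp_rot: [0.383, 0.924, -0.0, -0.0]
contact_force: [-0.2, -0.2, -2.2]
opening: 7.2
```

Emit:
{"op": "move_arm", "data": {
  "motion": [
    {"delta_pos": [0.0,0.0,0.001],"twist": 0.0,"fingers": 0.0},
    {"delta_pos": [0.0,0.0,0.002],"twist": 0.0,"fingers": 0.0},
    {"delta_pos": [0.0,0.0,0.002],"twist": 0.0,"fingers": 0.0}
  ]
}}

```text
time: 33.55
eef_pos: [595.1, -134.8, 98.4]
tcp_rot: [0.383, 0.924, 0.0, -0.0]
contact_force: [0.2, 0.3, -1.9]
opening: 7.1
```

Emit:
{"op": "move_arm", "data": {
  "motion": [
    {"delta_pos": [0.0,0.0,0.001],"twist": 0.0,"fingers": 0.0},
    {"delta_pos": [0.0,0.0,0.001],"twist": 0.0,"fingers": 0.0}
  ]
}}

```text
time: 33.75
eef_pos: [595.1, -134.9, 97.5]
tcp_rot: [0.383, 0.924, -0.0, 0.0]
contact_force: [0.1, -0.5, -0.9]
opening: 6.7
```

Emit:
{"op": "move_arm", "data": {
  "motion": [
    {"delta_pos": [0.0,0.0,0.001],"twist": 0.0,"fingers": 0.0},
    {"delta_pos": [0.0,0.0,0.001],"twist": 0.0,"fingers": 0.0}
  ]
}}

```text
time: 33.95
eef_pos: [595.2, -134.9, 96.8]
tcp_rot: [0.383, 0.924, -0.0, 0.0]
contact_force: [-2.3, -0.8, 2.6]
opening: 6.9
```

```bash
python3 - <<'E'
from h import *
plan()
im=snap('wrist','w26.png');big('w26.png',230,85,460,260,3.4,'w26c.png')
E
```

```text
t 33.95 tcp [ 595.2 -134.9   96.8] jawyaw 45.0 open 6.9 F [-2.3 -0.8  2.6] q [-0.26  0.06  1.76 -0.    1.32 -1.05] tilt [-0.  0.]
```

View pics/w26c.png

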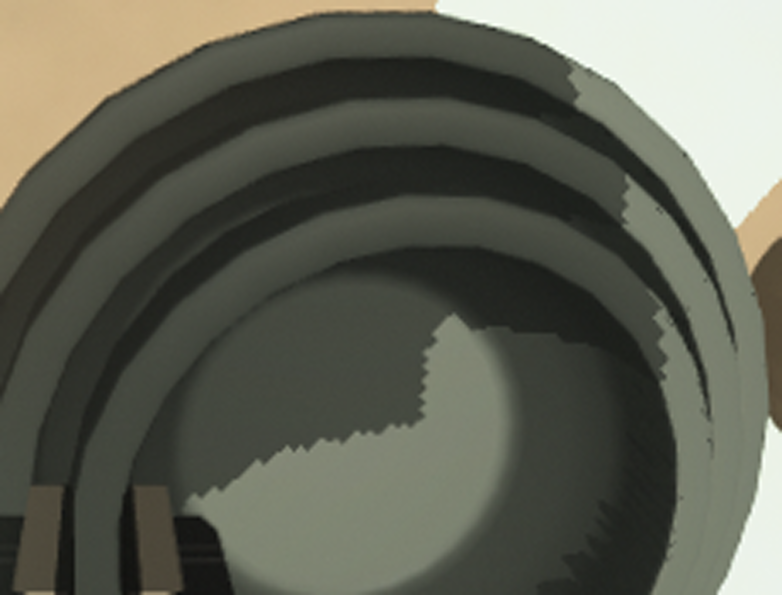

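Emit:
{"op": "move_arm", "data": {
  "motion": [
    {"delta_pos": [0.0,0.0,0.001],"twist": 0.0,"fingers": 0.0},
    {"delta_pos": [0.0,0.0,0.001],"twist": 0.0,"fingers": 0.0}
  ]
}}

```text
time: 34.2
eef_pos: [595.3, -135.0, 96.7]
tcp_rot: [0.383, 0.924, -0.0, 0.0]
contact_force: [-8.0, 0.4, 11.8]
opening: 7.0
```

Emit:
{"op": "move_arm", "data": {
  "motion": [
    {"delta_pos": [0.0,0.0,0.0],"twist": 0.0,"fingers": 0.15},
    {"delta_pos": [0.0,0.0,0.0],"twist": 0.0,"fingers": 0.22},
    {"delta_pos": [0.0,0.0,0.0],"twist": 0.0,"fingers": 0.25},
    {"delta_pos": [0.0,0.0,0.0],"twist": 0.0,"fingers": 0.25},
    {"delta_pos": [0.0,0.0,-0.02],"twist": 0.0,"fingers": 0.25},
    {"delta_pos": [0.0,0.0,-0.05],"twist": 0.0,"fingers": 0.3},
    {"delta_pos": [0.0,0.0,-0.09],"twist": 0.0,"fingers": 0.3},
    {"delta_pos": [0.0,0.0,-0.12],"twist": 0.0,"fingers": 0.3}
  ]
}}

```text
time: 35.0
eef_pos: [595.3, -134.8, 217.8]
tcp_rot: [0.383, 0.924, 0.0, 0.001]
contact_force: [0.8, -0.9, 0.5]
opening: 25.6
```

```bash
python3 - <<'E'
from h import *
plan((447-25.5,-19-25.5,150,45),(447+0,-19-36,150,90))
im=snap('wrist','w27.png');big('w27.png',0,0,512,384,1.5,'w27b.png')
E
```

```text
t 35.0 tcp [ 595.3 -134.8  217.8] jawyaw 45.0 open 25.6 F [ 0.8 -0.9  0.5] q [-0.26 -0.01  1.63  0.    1.52 -1.05] tilt [-0.001  0.001]
(421.5, -44.5, 150, 45) delta [ 0.1868 -0.059   0.0675] n50 4.1 twist 0.0 alt -180.0
(447, -55, 150, 90) delta [ 0.1614 -0.0484  0.0676] n50 3.6 twist -45.0 alt 135.0
```

View pics/w27b.png

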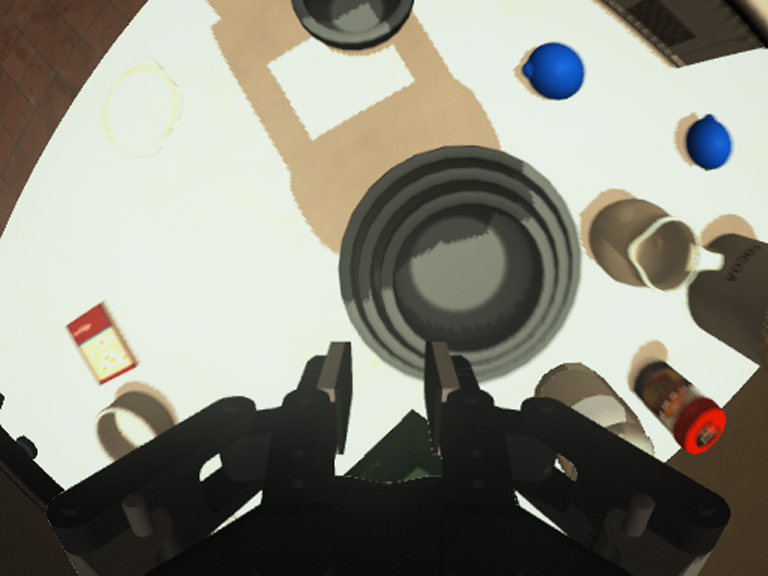

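Emit:
{"op": "move_arm", "data": {
  "motion": [
    {"delta_pos": [0.187,-0.059,0.067],"twist": 0.0,"fingers": 0.3},
    {"delta_pos": [0.187,-0.059,0.067],"twist": 0.0,"fingers": 0.3},
    {"delta_pos": [0.187,-0.059,0.067],"twist": 0.0,"fingers": 0.3},
    {"delta_pos": [0.187,-0.059,0.067],"twist": 0.0,"fingers": 0.3},
    {"delta_pos": [0.187,-0.059,0.067],"twist": 0.0,"fingers": 0.3},
    {"delta_pos": [0.187,-0.059,0.067],"twist": 0.0,"fingers": 0.3},
    {"delta_pos": [0.187,-0.059,0.067],"twist": 0.0,"fingers": 0.3}
  ]
}}

```text
time: 35.75
eef_pos: [422.1, -44.7, 149.3]
tcp_rot: [0.383, 0.924, 0.0, 0.001]
contact_force: [0.4, 0.3, 1.1]
opening: 25.4
```

```bash
python3 - <<'E'
from h import *
plan()
im=snap('wrist','w28.png');big('w28.png',0,0,512,384,1.5,'w28b.png')
E
```

```text
t 35.75 tcp [422.1 -44.7 149.3] jawyaw 45.0 open 25.4 F [0.4 0.3 1.1] q [-0.17 -0.42  2.08 -0.    1.47 -0.95] tilt [-0.001  0.001]
```

View pics/w28b.png

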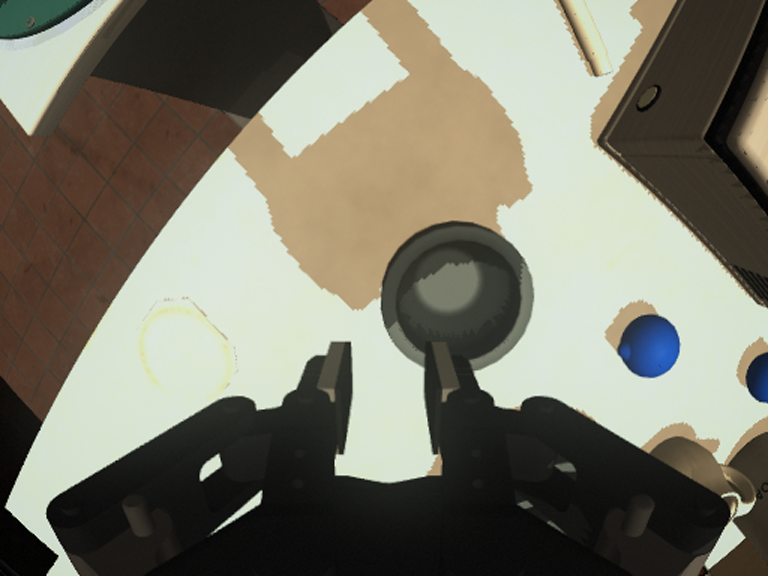

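```bash
python3 - <<'E'
from circ import *
im=load('w28')
c=cfit(im,[(381,295),(390,260),(415,232),(455,221),(500,235),(528,268),(533,300),(522,335),(500,360),(475,372),(405,352)],1.5,58,40);print(c)
x,y=c[0]; plan((x-25.5,y-25.5,71,45))
E
```

```text
(array([445.2, -17.9]), array([-1. ,  0.4,  1.5,  0.5, -0.9, -0.8, -0.6, -0.1,  1. ,  1.2, -1.8]), array([445.2, -17.9,  39.9]))
t 35.8 tcp [422.2 -44.8 149.2] jawyaw 45.0 open 25.6 F [-0.3  1.1 -0.9] q [-0.17 -0.42  2.08 -0.    1.47 -0.95] tilt [-0.001  0.   ]
(np.float64(419.7), np.float64(-43.4), 71, 45) delta [ 0.0029 -0.0008  0.0782] n50 1.6 twist 0.0 alt -180.0
```

Emit:
{"op": "move_arm", "data": {
  "motion": [
    {"delta_pos": [0.002,-0.0005,0.03],"twist": 0.0,"fingers": 0.3},
    {"delta_pos": [0.002,-0.0005,0.055],"twist": 0.0,"fingers": 0.3},
    {"delta_pos": [0.002,-0.0005,0.07],"twist": 0.0,"fingers": 0.3},
    {"delta_pos": [0.002,-0.0005,0.078],"twist": 0.0,"fingers": 0.3},
    {"delta_pos": [0.002,-0.0005,0.078],"twist": 0.0,"fingers": 0.3},
    {"delta_pos": [0.002,-0.0005,0.078],"twist": 0.0,"fingers": 0.15},
    {"delta_pos": [0.002,-0.0005,0.078],"twist": 0.0,"fingers": 0.1},
    {"delta_pos": [0.002,-0.0005,0.078],"twist": 0.0,"fingers": 0.0},
    {"delta_pos": [0.002,-0.0005,0.078],"twist": 0.0,"fingers": 0.0},
    {"delta_pos": [0.002,-0.0005,0.078],"twist": 0.0,"fingers": 0.0}
  ]
}}

```text
time: 36.8
eef_pos: [420.0, -43.5, 71.6]
tcp_rot: [0.383, 0.924, 0.0, 0.001]
contact_force: [1.3, -1.2, 7.2]
opening: 7.0
```

Emit:
{"op": "move_arm", "data": {
  "motion": [
    {"delta_pos": [0.0,0.0,-0.005],"twist": 0.0,"fingers": 0.0},
    {"delta_pos": [0.0,0.0,-0.015],"twist": 0.0,"fingers": 0.0},
    {"delta_pos": [0.0,0.0,-0.03],"twist": 0.0,"fingers": 0.0},
    {"delta_pos": [0.0,0.0,-0.05],"twist": 0.0,"fingers": 0.0},
    {"delta_pos": [0.0,0.0,-0.075],"twist": 0.0,"fingers": 0.0},
    {"delta_pos": [0.0,0.0,-0.1],"twist": 0.0,"fingers": 0.0},
    {"delta_pos": [0.0,0.0,-0.12],"twist": 0.0,"fingers": 0.0},
    {"delta_pos": [0.0,0.0,-0.12],"twist": 0.0,"fingers": 0.0}
  ]
}}

```text
time: 37.6
eef_pos: [420.2, -43.4, 194.3]
tcp_rot: [0.383, 0.924, 0.001, 0.002]
contact_force: [-0.8, -0.4, -1.5]
opening: 6.4
```

```bash
python3 - <<'E'
from h import *
plan((629.2-25.5,-99-25.5,188,45))
im=snap('wrist','w29.png')
E
```

```text
t 37.6 tcp [420.2 -43.4 194.3] jawyaw 45.0 open 6.4 F [-0.8 -0.4 -1.5] q [-0.16 -0.45  2.03  0.    1.55 -0.95] tilt [-0.004  0.003]
(603.7, -124.5, 188, 45) delta [-0.1871  0.0723  0.0072] n50 4.0 twist 0.0 alt -180.0
```

View pics/w29.png

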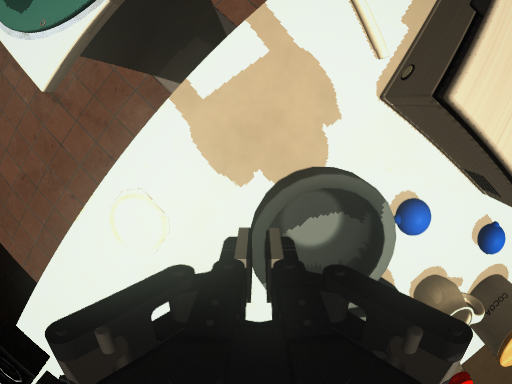

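Emit:
{"op": "move_arm", "data": {
  "motion": [
    {"delta_pos": [-0.035,0.014,0.0],"twist": 0.0,"fingers": 0.0},
    {"delta_pos": [-0.075,0.029,0.0],"twist": 0.0,"fingers": 0.0},
    {"delta_pos": [-0.115,0.044,0.0],"twist": 0.0,"fingers": 0.0},
    {"delta_pos": [-0.15,0.058,0.0],"twist": 0.0,"fingers": 0.0},
    {"delta_pos": [-0.175,0.068,0.0],"twist": 0.0,"fingers": 0.0},
    {"delta_pos": [-0.187,0.072,0.005],"twist": 0.0,"fingers": 0.0},
    {"delta_pos": [-0.187,0.072,0.005],"twist": 0.0,"fingers": 0.0}
  ]
}}

```text
time: 38.35
eef_pos: [602.5, -124.8, 183.2]
tcp_rot: [0.383, 0.924, -0.0, -0.002]
contact_force: [-0.6, 0.6, -2.3]
opening: 7.0
```

```bash
python3 - <<'E'
from h import *
plan()
im=snap('wrist','w30.png');big('w30.png',220,85,450,260,3.4,'w30c.png')
big('w27.png',220,90,400,260,4.4,'w27c.png')
E
```

```text
t 38.35 tcp [ 602.5 -124.8  183.2] jawyaw 45.0 open 7.0 F [-0.6  0.6 -2.3] q [-0.25  0.02  1.66 -0.    1.47 -1.03] tilt [ 0.003 -0.002]
```

View pics/w30c.png

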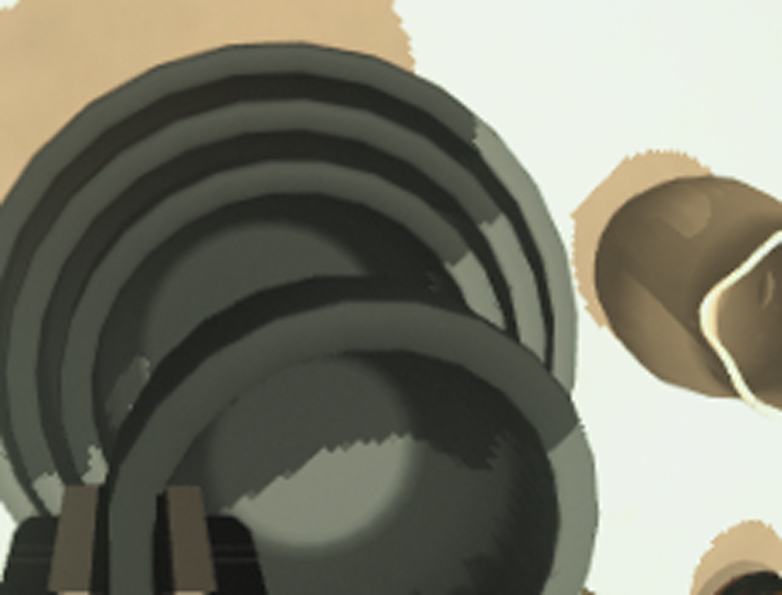

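View pics/w27c.png

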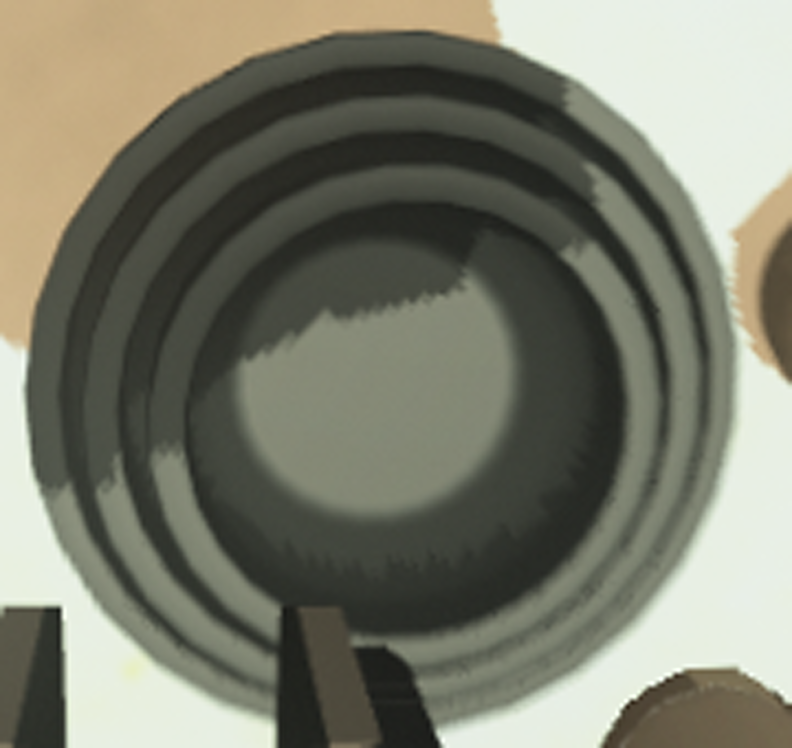

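```bash
python3 - <<'E'
from tiltfit import *
y=np.pi/4
cv=lambda P:[((u+.5)/4.4-.5+220,(v+.5)/4.4-.5+90) for u,v in P]
im=load('w27')
print('c in',cfit(im,cv([(187,430),(195,360),(230,285),(290,225),(350,203),(420,203),(490,215),(560,255),(605,320),(625,400),(610,490),(560,570),(480,620),(400,632)]),1,83,46))
print('c out',cfit(im,cv([(150,430),(162,350),(205,265),(270,200),(350,168),(430,166),(510,187),(590,235),(645,310),(662,400),(650,480)]),1,83,54))
cv=lambda P:[((u+.5)/3.4-.5+220,(v+.5)/3.4-.5+85) for u,v in P]
im=load('w30')
D=[(110,520),(125,455),(160,390),(215,340),(290,307),(360,298),(430,305),(500,333),(550,375),(585,430),(598,510),(590,580)]
print(*tf(im,cv(D),(602.5,-124.8,182.2),y,40,sc=1)); print(cfit(im,cv(D),1,169,40))
print('c out',cfit(im,cv([(63,390),(80,310),(125,235),(190,180),(250,162),(320,162),(390,185),(450,225),(500,290)]),1,83,54))
E
```

```text
c in (array([628. , -98.4]), array([-0.2,  0.2,  0.9,  1.9,  1. , -0.8, -0.5,  0.1, -0.1,  0.2,  0.6,
        1.4,  0.9, -0.1]), array([628. , -98.6,  46.5]))
c out (array([628.9, -98.6]), array([-0.3, -0.2,  0.2,  1.1,  0.6, -0.6, -1.2, -0.2,  0.7,  0.3,  0.1]), array([629. , -98.7,  54.1]))
tilt,roll deg [-1.  -6.1] tan,h,dr [ 0.  -4.8 -0.9] cen [627.3 -99.9 166. ] rms 0.42
(array([ 626. , -100.1]), array([-1.8, -0.7,  0.5,  0.9,  0.6,  0. , -0.2, -0.4, -0.4, -0.3, -0.7,
        0.1]), array([625.4, -99.4,  39.2]))
c out (array([628.9, -98.6]), array([-0.6, -0.8, -0.1,  1.3,  0.7, -0.1, -1. , -0.8,  0.4]), array([628.1, -98.1,  53.2]))
```

Emit:
{"op": "move_arm", "data": {
  "motion": [
    {"delta_pos": [0.0,0.001,0.015],"twist": 0.0,"fingers": 0.0},
    {"delta_pos": [0.0,0.001,0.03],"twist": 0.0,"fingers": 0.0},
    {"delta_pos": [0.0,0.001,0.045],"twist": 0.0,"fingers": 0.0},
    {"delta_pos": [0.0,0.001,0.06],"twist": 0.0,"fingers": 0.0},
    {"delta_pos": [0.0,0.001,0.068],"twist": 0.0,"fingers": 0.0},
    {"delta_pos": [0.0,0.001,0.07],"twist": 0.0,"fingers": 0.0},
    {"delta_pos": [0.0,0.001,0.07],"twist": 0.0,"fingers": 0.0}
  ]
}}

```text
time: 39.1
eef_pos: [603.3, -123.9, 115.4]
tcp_rot: [0.383, 0.924, -0.0, -0.0]
contact_force: [-0.8, 0.1, -1.9]
opening: 6.7
```

```bash
python3 - <<'E'
from h import *
plan()
im=snap('wrist','w31.png');big('w31.png',220,85,450,260,3.4,'w31c.png')
E
```

```text
t 39.1 tcp [ 603.3 -123.9  115.4] jawyaw 45.0 open 6.7 F [-0.8  0.1 -1.9] q [-0.24  0.06  1.73 -0.    1.35 -1.03] tilt [ 0. -0.]
```

View pics/w31c.png

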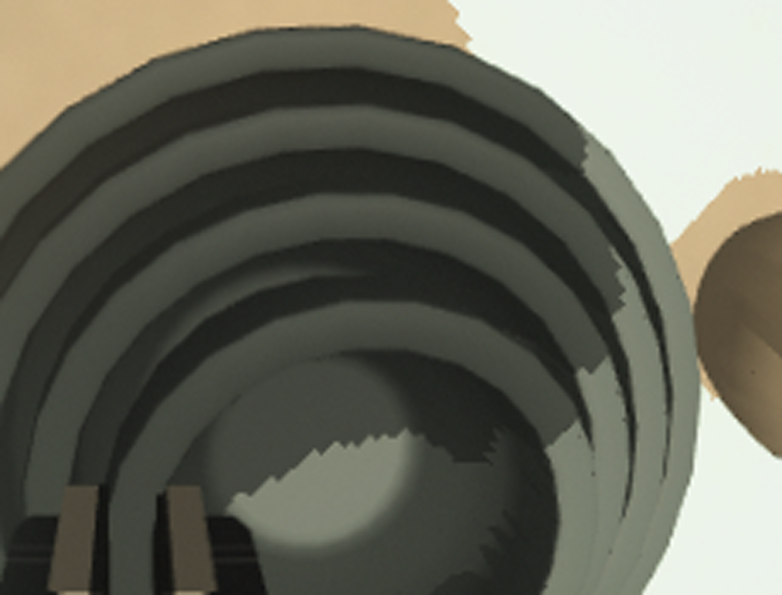

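Well aligned; keep lowering in small steps (seat expected near TCP 107).

Emit:
{"op": "move_arm", "data": {
  "motion": [
    {"delta_pos": [0.0,0.0,0.002],"twist": 0.0,"fingers": 0.0},
    {"delta_pos": [0.0,0.0,0.004],"twist": 0.0,"fingers": 0.0},
    {"delta_pos": [0.0,0.0,0.004],"twist": 0.0,"fingers": 0.0}
  ]
}}

```text
time: 39.45
eef_pos: [603.2, -123.9, 111.4]
tcp_rot: [0.383, 0.924, -0.0, -0.0]
contact_force: [-0.3, 0.3, -1.5]
opening: 6.4
```

Emit:
{"op": "move_arm", "data": {
  "motion": [
    {"delta_pos": [0.0,0.0,0.001],"twist": 0.0,"fingers": 0.0},
    {"delta_pos": [0.0,0.0,0.002],"twist": 0.0,"fingers": 0.0},
    {"delta_pos": [0.0,0.0,0.002],"twist": 0.0,"fingers": 0.0}
  ]
}}

```text
time: 39.75
eef_pos: [603.2, -123.9, 109.4]
tcp_rot: [0.383, 0.924, -0.0, -0.0]
contact_force: [-0.5, -0.2, -2.0]
opening: 6.7
```

Emit:
{"op": "move_arm", "data": {
  "motion": [
    {"delta_pos": [0.0,0.0,0.001],"twist": 0.0,"fingers": 0.0},
    {"delta_pos": [0.0,0.0,0.001],"twist": 0.0,"fingers": 0.0}
  ]
}}

```text
time: 39.95
eef_pos: [603.2, -123.9, 108.4]
tcp_rot: [0.383, 0.924, -0.0, -0.0]
contact_force: [-0.6, -0.1, -1.3]
opening: 7.0
```

Emit:
{"op": "move_arm", "data": {
  "motion": [
    {"delta_pos": [0.0,0.0,0.001],"twist": 0.0,"fingers": 0.0},
    {"delta_pos": [0.0,0.0,0.001],"twist": 0.0,"fingers": 0.0}
  ]
}}

```text
time: 40.15
eef_pos: [603.3, -124.0, 107.9]
tcp_rot: [0.383, 0.924, -0.0, 0.0]
contact_force: [-2.5, -1.0, 2.6]
opening: 6.5
```

Emit:
{"op": "move_arm", "data": {
  "motion": [
    {"delta_pos": [0.0,0.0,0.0005],"twist": 0.0,"fingers": 0.0},
    {"delta_pos": [0.0,0.0,0.0005],"twist": 0.0,"fingers": 0.0}
  ]
}}

```text
time: 40.35
eef_pos: [603.3, -124.1, 107.8]
tcp_rot: [0.383, 0.924, -0.0, 0.0]
contact_force: [-4.6, -1.2, 7.6]
opening: 7.0
```

Seated. Release, rise, and pull back clear.

Emit:
{"op": "move_arm", "data": {
  "motion": [
    {"delta_pos": [0.0,0.0,0.0],"twist": 0.0,"fingers": 0.15},
    {"delta_pos": [0.0,0.0,0.0],"twist": 0.0,"fingers": 0.22},
    {"delta_pos": [0.0,0.0,0.0],"twist": 0.0,"fingers": 0.25},
    {"delta_pos": [0.0,0.0,0.0],"twist": 0.0,"fingers": 0.25},
    {"delta_pos": [0.0,0.0,-0.02],"twist": 0.0,"fingers": 0.25},
    {"delta_pos": [0.0,0.0,-0.05],"twist": 0.0,"fingers": 0.3},
    {"delta_pos": [0.0,0.0,-0.09],"twist": 0.0,"fingers": 0.3},
    {"delta_pos": [0.0,0.0,-0.13],"twist": 0.0,"fingers": 0.3}
  ]
}}

```text
time: 41.15
eef_pos: [603.0, -123.8, 238.1]
tcp_rot: [0.383, 0.924, -0.0, -0.0]
contact_force: [0.8, 0.5, -0.2]
opening: 25.3
```

```bash
python3 - <<'E'
from h import *
plan((420,-130,260,45))
im=snap('wrist','w32.png');big('w32.png',220,85,400,255,4.4,'w32c.png')
E
```

```text
t 41.15 tcp [ 603.  -123.8  238.1] jawyaw 45.0 open 25.3 F [ 0.8  0.5 -0.2] q [-0.24 -0.01  1.6   0.    1.56 -1.03] tilt [ 0.001 -0.   ]
(420, -130, 260, 45) delta [ 0.125  -0.1337 -0.0218] n50 3.7 twist 0.0 alt -180.0
```

View pics/w32c.png

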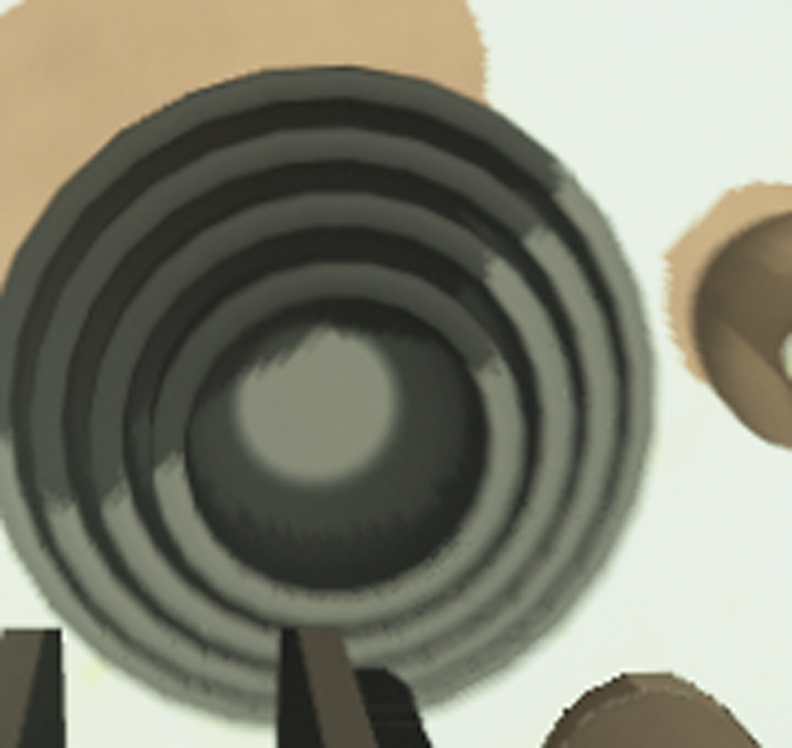

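Emit:
{"op": "move_arm", "data": {
  "motion": [
    {"delta_pos": [0.26,-0.0,-0.02],"twist": 0.0,"fingers": 0.3},
    {"delta_pos": [0.26,-0.0,-0.02],"twist": 0.0,"fingers": 0.3},
    {"delta_pos": [0.26,-0.0,-0.02],"twist": 0.0,"fingers": 0.3},
    {"delta_pos": [0.26,-0.0,-0.02],"twist": 0.0,"fingers": 0.3},
    {"delta_pos": [0.26,-0.0,-0.02],"twist": 0.0,"fingers": 0.3},
    {"delta_pos": [0.26,-0.0,-0.02],"twist": 0.0,"fingers": 0.3},
    {"delta_pos": [0.26,-0.0,-0.02],"twist": 0.0,"fingers": 0.3},
    {"delta_pos": [0.26,-0.0,-0.02],"twist": 0.0,"fingers": 0.3}
  ]
}}

```text
time: 42.0
eef_pos: [419.8, 59.6, 256.9]
tcp_rot: [0.382, 0.924, -0.0, 0.0]
contact_force: [0.3, -0.1, -0.8]
opening: 25.5
```

```bash
python3 - <<'E'
from circ import *
plan()
im=load('w32'); cv=lambda P:[((u+.5)/4.4-.5+220,(v+.5)/4.4-.5+85) for u,v in P]
D=[(153,450),(160,390),(190,325),(240,283),(310,264),(380,268),(450,300),(500,350),(525,410),(520,490),(490,555)]
Di=[(186,440),(195,385),(230,330),(290,303),(360,303),(430,330),(475,380),(488,440),(475,510),(430,565),(370,588),(300,585),(235,545)]
print('d',cfit(im,cv(D),1,94,40),cfit(im,cv(Di),1,94,32))
snap('scene','s33.png');big('s33.png',60,60,420,320,2.2,'s33b.png')
snap('top','t33.png');big('t33.png',30,60,430,310,2,'t33b.png')
E
```

```text
t 42.0 tcp [419.8  59.6 256.9] jawyaw 45.0 open 25.5 F [ 0.3 -0.1 -0.8] q [ 0.08 -0.45  1.94 -0.    1.66 -0.7 ] tilt [-0.  0.]
d (array([628.4, -99. ]), array([-0.5,  0.1,  1.5,  1.4,  0. , -0.7, -0.9, -0.2,  0.6,  0.6,  1.3]), array([628.8, -99.5,  40.6])) (array([627.7, -98.8]), array([ 0.3,  1.2,  2.1,  0.5, -1.1, -0.8,  0.1,  0.1,  1.2,  1.6,  0.5,
       -0.4, -1.5]), array([627.7, -98.8,  32.3]))
```

View pics/s33b.png

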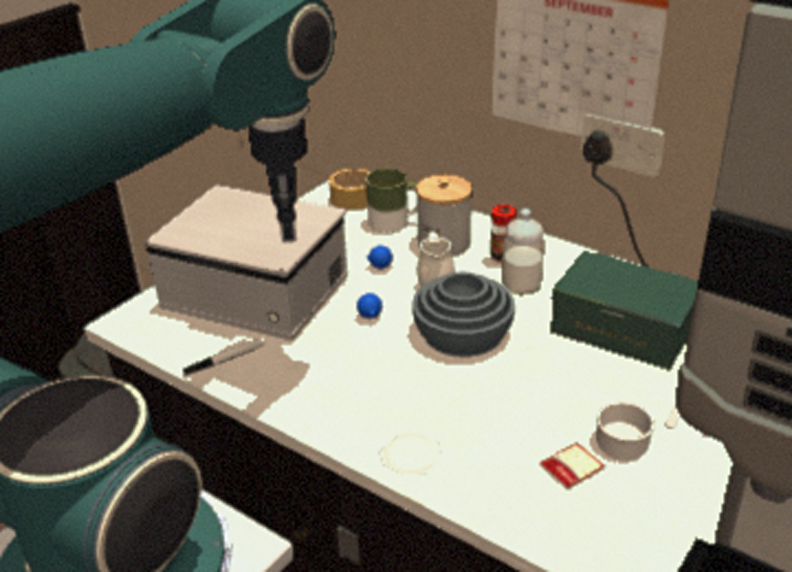

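View pics/t33b.png

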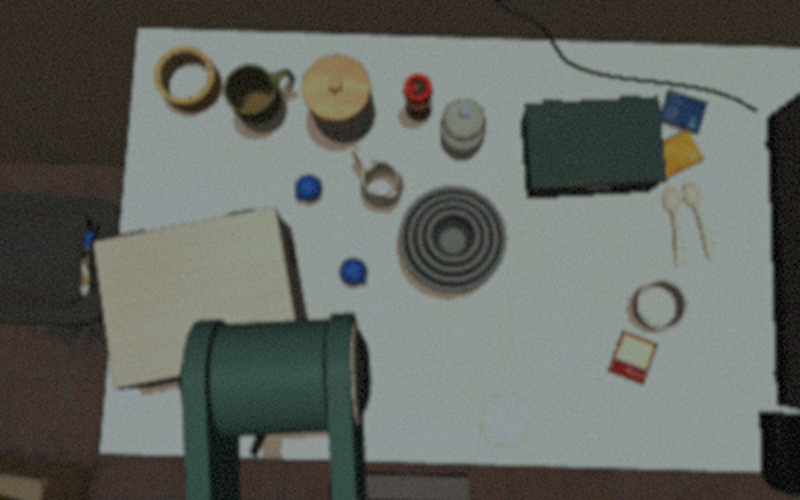

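```bash
python3 -c "
from station import bot
print(bot.hand_in())"
```

```text
the job is handed in; nothing more can be done
None
```

The garnish station is closed down and the job is handed in at 42 s of the 210 s allowed.

**Limes:** Two were present, one in bowl_a and one in bowl_b. I lowered each until it touched the chiller floor (5–8 N) and then released it. A wrist picture showed both resting inside.

**Lid:** I swung it down and pressed to a hard stop at about 30 N. The fingertips then stood at 138.6 mm, against 139 mm expected when shut. The lid looked flush afterwards. I did not see or hear the click itself.

**Bowls:** One of the possible knocks moved bowl_b a few centimetres, so I measured it again before gripping. I then nested b in a, c in b and d in c, pressing each until it seated.
- All four centres agree within about 1.5 mm, near x 628, y −99.
- The fitted rim sizes match level seating at heights of 60, 72, 83 and 94 mm.
- Bowl_b tilted about 5° in the grip while carried, but levelled as it seated.
- Most direct tilt fits from the pictures were too weak to use, so levelness rests on the rim sizes and seating heights.

**Left alone:** The jug and ramekin are where they were in the first pictures. Nothing fell, and the arm ended touching nothing.

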